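Pack the sinkers and trim the load scale

ROBOT

A 6-joint arm with a two-finger parallel gripper is mounted at the origin on the work surface. World frame = base frame: x ahead of the robot, y to its left, z up, the work surface at z = 0. Lengths are in m, angles in rad, forces in N, time in s.
With the tool pointing down it reaches from about 0.275 to 0.85 m from the base axis. Payload 19 kg.
Tool frame: the origin (TCP) lies midway between the tips of the shut fingers; the grasp point (between the pads) lies 19 mm behind it; z points along the fingers, x is the direction in which the jaws open and shut, and the axes are right-handed (so a half turn about z gives the same grasp; the last joint's range is limited). The gripper opens to 85 mm and grips with 20 to 120 N. Pads are 22 mm wide; open, the fingers measure 114 mm over their backs; the gripper's body (76 mm by 85 mm) begins 54 mm behind the grasp point. The pads swing forward as they close: fully open they stand 13 mm farther back than shut.
Start: joints at [1.069, 0.15, 1.437, -0, 1.554, -0.134], TCP at [0.207, 0.537, 0.231] pointing down, gripper open.
Joint ranges: [-2.8, 2.8], [-0.68, 2.1], [0.12, 2.68], [-1.39, 4.53], [0.16, 2.79], [-2.81, 2.81]. Speed limits (rad/s): [1.89, 1.89, 2.22, 3.01, 3.01, 3.01].

INTERFACE

Orientations are given as [roll, pitch, yaw] about the fixed x, y, z axes, in that order (R = Rz(yaw) Ry(pitch) Rx(roll)).
In Python, from station import telemetry, eyes, ctrl, look_for, cut_out, place_of gives the robot as it stands.
- The arm moves only by the tool send_rows, never from a script. Its argument "moves" is a list of rows, each an object of numbers: "dx", "dy", "dz": the shift along the tool's x, y, z in mm; "twist": the turn about the tool's z in degrees. A call has 1 to 8 rows; each row shifts and turns the commanded pose from where the row before left it, along the tool's axes as they then stand; what a row does not reach is not made up. A row lasts 1/10 s, in which the tool goes at most 50 mm and 8.59 degrees, less where a joint would pass 70% of its speed; a pose out of reach is approached as far as the arm can. A call is refused whole if a number of a shift passes 50 or a number of a turn 8.59, either way. A call with a gripper value outside its range is refused whole. "gripper" is the finger opening in mm, from 0 to 85.4, set as the call begins (left out, the last holds). The fingers move at their own pace and stop on an object; "grip_force" is the grip in N (left out, the last holds). Time passes only in rows, so rows that do not move let the fingers close. It gives the time, the measured TCP pose, the force and the opening at its end, in the units of the state.
- telemetry.get_state(): the state, without advancing time (a new reading comes with each control period).
- eyes.camera(name): name is "side" or "top"; returns (picture, depth): 384x512x3 uint8, red, green, blue; 384x512 float32, m along the optical axis (not along the pixel's ray), 0 where there is no reading.
- eyes.get_calibration(name): a dict with "camera_matrix" (3x3 intrinsics, pixels), "rvec" (rotation vector, rad) and "tvec" (3), from world to camera coordinates, as OpenCV has them. Camera axes: x right, y down, z forward; pixel columns grow to the right and rows downward; lengths in m; the calibration is good to about 2 mm. A picture is of the moment at which its call begins. get_calibration takes no time and is no camera call.
- ctrl.close_job(): hands the job in, once; it reports no verdict.
Trained networks look in the newest picture that a camera, given by its name, has taken for a name from the list of things; names that differ only in an ending like _2 or _b are one class to them, and where a whole thing is asked for, a point or a joint stands for the part that bears it (a point fixed in the world has none). Each returns a list of dicts, best first, with "confidence" (0 to 1); they miss things now and then, are a little off and sometimes report something else, mostly with a low value. They report only what shows in the picture. A call takes as long as a camera call.
- look_for(camera, target): "box" ([centre column, centre row, width, height] in pixels, round what is visible of it).
- cut_out(camera, target): "pixels" (384x512 bool, what is visible of it) and "box" ([centre column, centre row, width, height] in pixels, round what is visible of it).
- place_of(camera, target): "position" ([column, row] in pixels: a listed point, or the origin of a listed thing).
The state is a dict: "time": time; "qpos": joint angles; "qd": joint speeds; "effort": joint torques, N m; "tool_pos": TCP position; "eef_rot": TCP orientation; "contact_force": force on the tool from outside, world axes, zero at the start; "torque": the same for the moment, N m; "opening": opening from 0.0 (shut) to 1.0 (fully open).
Only numpy, scipy, OpenCV 4.12 (cv2) and the standard library are available. Lean on these libraries where they do the work, as an engineer would, in place of code of your own. Each camera call takes 0.05 s, during which the arm holds its last target.

TASK

Open the red tackle box on the scale, put every lead sinker from the black pocket tray into it and shut the lid fully. Then, with the packed and closed box on the scale, turn the trim knob until the tip of the red pointer stands on the coloured mark of the dial, well within the mark's width, that has the colour of the rig-board pad on which the orange float stands. Leave the float and the other things on the table where they are.

Things in the scene. Friction and masses are not known exactly. Their poses are not given: they have to be found in the camera images.
- scale: Load scale, fixed to the table: flat grey base 180 mm deep (x), 450 mm wide (y, from -255 to +195 mm of the origin), 22 mm high, origin under it. The red box rides on its sprung platform at x 0, y +100 mm; the trim knob stands at x -30, y -47 mm; the round white dial (160 mm across, lying flat, face up) is centred at x 0, y -165 mm, its face 25 mm above the table
- tackle_box: Red plastic tackle box, 130 mm (x) by 170 mm (y) by 55 mm high outside, walls and floor 4 mm, carried on the scale's spring platform (it can sink at most 16 mm and cannot be taken off). Origin at the centre of its underside, about 35 mm above the table, axes parallel to the scale's
- box_lid (a joint): Hinge of the box's red flip-top lid along its far (+x) upper edge: the hinge line lies at box x +65 mm, z 55.5 mm, along y; the lid plate is 6 mm thick and covers the whole box. 0 rad shut, 1.9 fully open (leaning back past upright); the stiff hinge stays where it is left
- box_lid_handle (a point): Grip point of the lid's black knob: a round head 28 mm across and 16 mm thick, this point in its middle, 35 mm above the lid's top face, on a thin stem; 35 mm in front (-x) of the box's centre when shut. Axes turn with the lid; z is square to the lid
- trim_knob (a joint): Trim knob of the scale, rad, 0 to 7; grows as the knob is turned clockwise seen from above; stays where it is left. Each rad turns the dial's pointer 0.35 rad clockwise
- trim_knob_grip (a point): Point on the trim knob's upright axis at the height to grip, about 59 mm above the table. The black grip bar is 42 mm long along this frame's x, 14 mm thick along y, and reaches from 23 mm below this point to 7 mm above it; it turns with the knob
- pointer_tip (a point): Tip of the dial's red pointer, 68 mm from the dial's centre. It swings clockwise (seen from above) as the trim knob is turned clockwise; the dial disc with its marks turns under it the other way as load comes into the box (about 0.1 rad a sinker)
- mark_blue (a point): Middle of the blue mark on the dial's rim, 68 mm from the dial's centre; each mark is 8 mm wide along the rim. The marks sit on the dial disc; blue is the first one clockwise from the pointer's start
- mark_yellow (a point): Middle of the yellow mark, 0.55 rad clockwise of the blue one
- mark_green (a point): Middle of the green mark, 0.55 rad clockwise of the yellow one
- tray: Black pocket tray, fixed, 170 mm (x) by 120 mm (y) by 12 mm high, origin under its centre. Six square pockets 19 mm wide and 7 mm deep at x -55, 0, 55 and y -27.5, 27.5 mm
- pad_blue (a point): Centre of the blue pad (74 mm by 80 mm), one of three in a row, 83 mm apart, on a fixed plywood rig board (260 by 90 mm, 8 mm high); this point on its top
- pad_yellow (a point): Centre of the yellow pad, the middle one
- pad_green (a point): Centre of the green pad, at the other end of the row
- float: Bright orange float, pear-shaped, 34 mm across and 64 mm tall with its white stem, standing on one of the three pads; origin at its foot. Its pad's colour names the mark to use. To be left alone
- spool: Black plastic spool, 54 mm across, 26 mm high, on another pad; origin at its foot. To be left alone
- scale_hook: Small stainless steel scale hook, about 55 mm long, lying on the third pad. To be left alone
- jar: Amber glass jar, 56 mm across, 70 mm high. To be left alone
- sinker0: Lead sinker, a silvery square block 14 by 14 by 22 mm (22 mm along its z), origin at its centre; stands in a tray pocket with its top 15 mm above the tray at the start. May be absent (None)
- sinker1: Lead sinker, a silvery square block 14 by 14 by 22 mm (22 mm along its z), origin at its centre; stands in a tray pocket with its top 15 mm above the tray at the start. May be absent (None)
- sinker2: Lead sinker, a silvery square block 14 by 14 by 22 mm (22 mm along its z), origin at its centre; stands in a tray pocket with its top 15 mm above the tray at the start. May be absent (None)
- sinker3: Lead sinker, a silvery square block 14 by 14 by 22 mm (22 mm along its z), origin at its centre; stands in a tray pocket with its top 15 mm above the tray at the start. May be absent (None)
- sinker4: Lead sinker, a silvery square block 14 by 14 by 22 mm (22 mm along its z), origin at its centre; stands in a tray pocket with its top 15 mm above the tray at the start. May be absent (None)

How it is judged:
By the outcome, as a careful person would: the job done as asked, in the order asked, and still so for the second after the job is handed in, with the robot touching nothing.
Of sinker0, sinker1, sinker2, sinker3, sinker4 only 3 to 5 are there at a start; the rules pass over those that are not, and their reading is None.
At some moment in a run one of sinker0, sinker1, sinker2, sinker3, sinker4 may be knocked a few centimetres aside while the robot is not near it.
Once in a run the grip may slacken for a moment while it holds something.
It also fails if it takes over 210 s, if anything falls off the work surface, if the arm or the gripper's body presses on something with over 40 N, if the wrist force passes 120 N, or if a joint passes its speed limit or range.

## Working session

There is one attempt and no reset: what is moved stays moved. The work goes in short steps, Python scripts to look and compute and a tool call to move; the robot and the scene stay as the last step left them, time stands still between calls to the robot, and variables do not carry over. Pictures are saved under pics/ and viewed, and the job is handed in when it is done.

Besides the shell and the picture viewer there is one more tool, called after "Call:" as name([rows], argument=value, ...), one row to a line, values as JSON. send_rows: Moves the arm, as the interface text tells. Its arguments: {"type":"object","properties":{"moves":{"type":"array"},"gripper":{"type":"number"},"grip_force":{"type":"number"}},"required":["moves"]}

```bash
ls; mkdir -p pics
cat > h.py <<'E'
import numpy as np, cv2
from station import telemetry, eyes, ctrl, look_for, cut_out, place_of
def cal(n):
    c=eyes.get_calibration(n); R,_=cv2.Rodrigues(np.array(c["rvec"],float)); return np.array(c["camera_matrix"],float),R,np.array(c["tvec"],float).reshape(3)
def unproj(n,u,v,z=None,d=None):
    """pixel->world, at plane z or with depth d"""
    K,R,t=cal(n); r=np.linalg.inv(K)@np.array([u,v,1.0]); C=-R.T@t; w=R.T@r
    if d is None: s=(z-C[2])/w[2]
    else: s=d
    return C+s*w
def proj(n,p):
    K,R,t=cal(n); q=K@(R@np.asarray(p,float)+t); return q[:2]/q[2]
def cloud(n,dep):
    K,R,t=cal(n); h,w=dep.shape; u,v=np.meshgrid(np.arange(w),np.arange(h))
    r=np.stack([(u-K[0,2])/K[0,0],(v-K[1,2])/K[1,1],np.ones_like(u,float)],-1)*dep[...,None]
    return (r-t)@R
def save(n,img): cv2.imwrite(n,img[...,::-1])
E
python3 - <<'E'
from h import *
s=telemetry.get_state(); print(s)
for n in ("top","side"):
    im,d=eyes.camera(n); save(f"pics/{n}0.png",im); K,R,t=cal(n); print(n,K,-R.T@t,R[2])
    for o in ["scale","tackle_box","box_lid_handle","trim_knob_grip","pointer_tip","mark_blue","mark_yellow","mark_green","tray","pad_blue","pad_yellow","pad_green","float","spool","jar"]+["sinker0"]:
        print(o,[(np.round(x["position"],1).tolist(),round(x["confidence"],2)) for x in place_of(n,o)][:6])
E
```

```text
pics
{'time': 0.0, 'qpos': array([ 1.06899443e+00,  1.50948938e-01,  1.43804735e+00, -2.94196468e-05,
        1.55380714e+00, -1.34024072e-01]), 'qd': array([ 8.06927514e-04,  6.13592976e-04, -5.00665189e-04, -1.15517597e-05,
       -8.21064288e-04,  5.72967983e-04]), 'effort': array([-8.64446192e-04, -7.13001609e+01, -5.70888519e+01, -2.81576476e-04,
        8.58851621e-03,  5.95124880e-05]), 'tool_pos': array([0.20665091, 0.53630286, 0.23068845]), 'eef_rot': array([-3.14146002e+00,  1.20384734e-03,  1.20301910e+00]), 'contact_force': array([0.03559622, 0.19776387, 0.47171739]), 'torque': array([ 0.03265534,  0.03191209, -0.01452355]), 'opening': 1.0001766070484013}
top [[384.66749623   0.         258.40686771]
 [  0.         384.66749623 192.96914333]
 [  0.           0.           1.        ]] [ 0.45832988 -0.07710429  1.25396763] [ 0.12077304  0.00856804 -0.99264317]
scale [([300.4, 182.1], 0.68), ([258.0, 202.9], 0.59), ([391.1, 194.3], 0.25)]
tackle_box [([227.6, 209.6], 0.71), ([390.0, 197.6], 0.34), ([143.4, 243.1], 0.31)]
box_lid_handle [([227.1, 215.1], 0.55), ([274.2, 212.7
[... 990 characters left out ...]
.5], 0.85)]
tackle_box [([240.9, 187.4], 0.76)]
box_lid_handle [([226.8, 169.3], 0.62)]
trim_knob_grip [([255.2, 221.6], 0.68), ([226.4, 170.1], 0.33)]
pointer_tip [([277.0, 239.7], 0.56)]
mark_blue [([300.3, 372.5], 0.16)]
mark_yellow [([303.3, 241.6], 0.66), ([311.1, 249.5], 0.57)]
mark_green [([313.6, 262.3], 0.69), ([297.6, 153.9], 0.54)]
tray [([196.7, 145.4], 0.62)]
pad_blue []
pad_yellow [([300.3, 372.0], 0.9), ([215.1, 143.0], 0.27)]
pad_green [([340.7, 359.3], 0.74)]
float [([339.9, 360.3], 0.75)]
spool []
jar [([299.3, 153.2], 0.6)]
sinker0 [([216.7, 142.5], 0.55), ([178.9, 136.6], 0.46), ([182.1, 147.4], 0.45), ([197.1, 132.9], 0.44), ([193.7, 144.6], 0.4), ([309.0, 248.5], 0.35)]
```

Run:
```python
import cv2
a=cv2.imread("pics/top0.png");b=cv2.imread("pics/side0.png")
cv2.imwrite("pics/t0c.png",cv2.resize(a[150:300,90:430],None,fx=2.3,fy=2.3,interpolation=2))
cv2.imwrite("pics/s0c.png",cv2.resize(b,None,fx=1.5,fy=1.5,interpolation=2))
```

```text
(no output)
```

View pics/t0c.png

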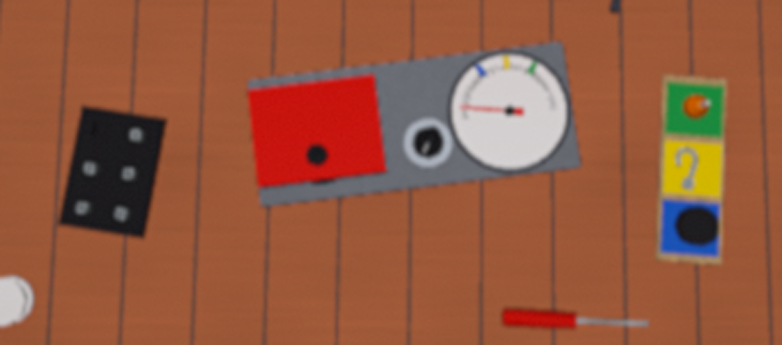

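View pics/s0c.png

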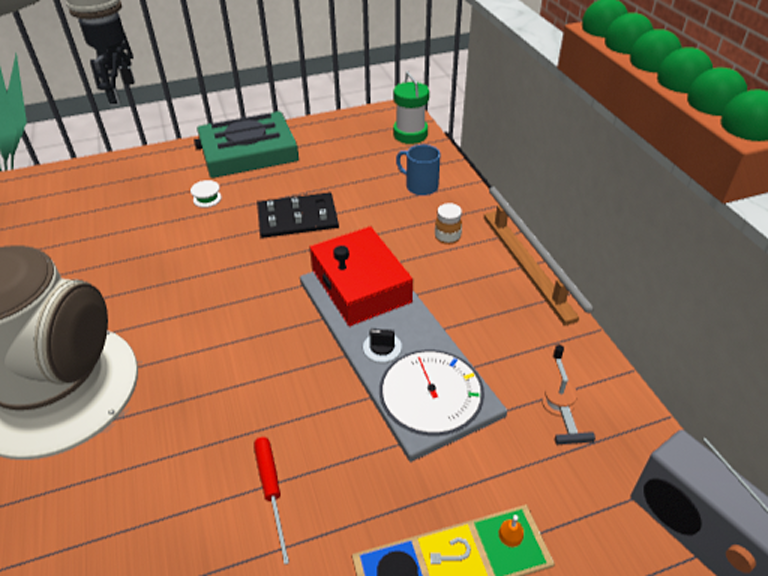

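Float stands on the green pad, so the green mark is the target. There are five sinkers in the tray, and one far pocket is empty. Now the poses.

```bash
cat > geo.py <<'E'
from h import *
def rect(pts):
    r=cv2.minAreaRect((pts[:,:2]*1000).astype(np.float32)); return r
def deo(n,o,im):
    r=cut_out(n,o); return r[0]["pixels"] if r else None
E
python3 - <<'E'
from geo import *
im,d=eyes.camera("top"); P=cloud("top",d)
for o,z0,z1 in (("scale",.015,.028),("tackle_box",.085,.12),("tray",.004,.02)):
    for c in cut_out("top",o)[:2]:
        m=c["pixels"]&(d>0); z=P[...,2]; 
        k=m&(z>z0)&(z<z1); print(o,c["confidence"],m.sum(),k.sum(),np.percentile(z[m],[5,50,95]).round(4), rect(P[k]) if k.sum()>10 else None)
hsv=cv2.cvtColor(im,cv2.COLOR_RGB2HSV)
# red box lid
u,v=np.meshgrid(np.arange(512),np.arange(384))
red=((hsv[...,0]<4)|(hsv[...,0]>176))&(hsv[...,1]>200)&(u>190)&(u<265)&(v>170)&(v<240)
print("red",rect(P[red]),np.percentile(P[red][:,2],[5,50,95]))
dark=(hsv[...,2]<60)&(u>105)&(u<170)&(v>185)&(v<260); 
for z in(.012,):
    vv,uu=np.nonzero(dark); q=np.array([unproj("top",a,b,z) for a,b in zip(uu,vv)]); print("tray",rect(q))
# sinkers
sk=(hsv[...,1]<60)&(hsv[...,2]>80)&(u>110)&(u<160)&(v>195)&(v<250)
n,l,st,ce=cv2.connectedComponentsWithStats(sk.astype(np.uint8))
for i in range(1,n):
    if st[i,4]>3:
        print(st[i],ce[i],unproj("top",*ce[i],.025).round(4))
for o in("scale","trim_knob_grip"): pass
# depth of knob and handle
for nm,(a,b) in {"handle":(227,215),"knob":(274.5,212)}.items():
    w=P[int(b)-4:int(b)+5,int(a)-4:int(a)+5]; zz=w[...,2]; k=zz>zz.max()-.008; print(nm,zz.max(),w[k].mean(0),k.sum())
E
```

```text
scale 0.82 7750 4876 [0.0183 0.0247 0.0981] ((577.57958984375, -102.28953552246094), (180.25767517089844, 449.31219482421875), 7.929782867431641)
scale 0.23 137 0 [0.0314 0.0388 0.0672] None
tackle_box 0.97 2342 2245 [0.0918 0.0959 0.1003] ((557.4215087890625, 26.65019989013672), (131.3424072265625, 169.22251892089844), 8.102021217346191)
tray 0.71 1885 1803 [0.0052 0.011  0.0153] ((504.39886474609375, 320.43328857421875), (122.89979553222656, 169.67813110351562), 81.80901336669922)
tray 0.6 284 46 [0.0085 0.0324 0.0365] ((442.80047607421875, -490.835205078125), (41.63872146606445, 58.160118103027344), 84.11172485351562)
red ((532.1835327148438, 20.77587127685547), (175.42718505859375, 171.36180114746094), 8.635932922363281) [0.09200104 0.09586134 0.09985666]
tray ((502.4618225097656, 318.60589599609375), (116.7830810546875, 162.83409118652344), 81.8208999633789)
[146 206   6   5  25] [148.4  208.04] [0.554  0.2858 0.025 ]
[126 221   6   5  23] [128.56521739 222.82608696] [0.5058 0.3469 0.025 ]
[143 223   6   5  24] [145.5 225. ] [0.4996 0.2924 0.025 ]
[123 238   5   5  22] [125.09090909 239.90909091] [0.4514 0.355  0.025 ]
[140 240   5   6  25] [142.04 242.4 ] [0.4444 0.3006 0.025 ]
handle 0.14461980165512128 [0.52627295 0.02253531 0.13914192] 52
knob 0.06949338412440766 [ 0.54426845 -0.11975853  0.06499365] 37
```

```bash
cat > plan.py <<'E'
import sys,numpy as np
from station import telemetry
def plan(x=None,y=None,z=None,yaw=None):
    s=telemetry.get_state(); p=np.array(s["tool_pos"])*1000; r=s["eef_rot"]; cy=np.degrees(r[2])
    tw=0
    if yaw is not None: tw=-(((yaw-cy)+180)%360-180)
    a=np.radians(cy-tw); t=np.array([x if x is not None else p[0],y if y is not None else p[1],z if z is not None else p[2]]); d=t-p
    dx=d[0]*np.cos(a)+d[1]*np.sin(a); dy=d[0]*np.sin(a)-d[1]*np.cos(a)
    print(f"t={s['time']:.1f} pos={p.round(1)} yaw={cy:.1f} j={np.round(s['qpos'],2)} F={np.round(s['contact_force'],1)} open={s['opening']*85.4:.1f}\n -> twist {tw:.1f}; then dx {dx:.1f} dy {dy:.1f} dz {-d[2]:.1f}")
if __name__=="__main__":
    plan(*[None if a=='n' else float(a) for a in sys.argv[1:]])
E
python3 plan.py 524.5 22 160 97.9
```

```text
t=1.9 pos=[206.8 536.5 231.3] yaw=68.9 j=[ 1.07  0.15  1.44 -0.    1.55 -0.13] F=[ 0.1 -0.6 -0.1] open=85.6
 -> twist -29.0; then dx -553.3 dy 244.0 dz 71.3
```

Call:
send_rows([
  {"twist": -7.25},
  {"twist": -7.25},
  {"twist": -7.25},
  {"twist": -7.25},
  {"dx": -40, "dy": 17.5},
  {"dx": -40, "dy": 17.5},
  {"dx": -40, "dy": 17.5},
  {"dx": -40, "dy": 17.5},
], gripper=60, grip_force=40)

```text
schema error: expected keys dx, dy, dz, twist
```

Call:
send_rows([
  {"dx": -40, "dy": 17.5},
  {"dx": -40, "dy": 17.5},
  {"dx": -40, "dy": 17.5},
  {"dx": -40, "dy": 17.5},
  {"dx": -40, "dy": 17.5},
  {"dx": -40, "dy": 17.5},
  {"dx": -40, "dy": 17.5},
  {"dx": -40, "dy": 17.5},
])

```text
schema error: expected keys dx, dy, dz, twist
```

```bash
python3 plan.py 524.5 22 160 97.9
```

```text
t=1.9 pos=[206.8 536.5 231.3] yaw=68.9 j=[ 1.07  0.15  1.44 -0.    1.55 -0.13] F=[ 0.1 -0.6 -0.1] open=85.6
 -> twist -29.0; then dx -553.3 dy 244.0 dz 71.3
```

All four keys are required in each row.

Call:
send_rows([
  {"dx": 0, "dy": 0, "dz": 0, "twist": -7.25},
  {"dx": 0, "dy": 0, "dz": 0, "twist": -7.25},
  {"dx": 0, "dy": 0, "dz": 0, "twist": -7.25},
  {"dx": 0, "dy": 0, "dz": 0, "twist": -7.25},
  {"dx": -40, "dy": 17.5, "dz": 0, "twist": 0},
  {"dx": -40, "dy": 17.5, "dz": 0, "twist": 0},
  {"dx": -40, "dy": 17.5, "dz": 0, "twist": 0},
  {"dx": -40, "dy": 17.5, "dz": 0, "twist": 0},
], gripper=60, grip_force=40)

```text
time: 2.7
tool_pos: [0.2986, 0.3863, 0.2313]
eef_rot: [3.141, -0.0, 1.71]
contact_force: [0.4, 0.5, -0.1]
opening: 0.7
```

Call:
send_rows([
  {"dx": -40, "dy": 17.5, "dz": 0, "twist": 0},
  {"dx": -40, "dy": 17.5, "dz": 0, "twist": 0},
  {"dx": -40, "dy": 17.5, "dz": 0, "twist": 0},
  {"dx": -40, "dy": 17.5, "dz": 0, "twist": 0},
  {"dx": -40, "dy": 17.5, "dz": 0, "twist": 0},
  {"dx": -40, "dy": 17.5, "dz": 0, "twist": 0},
  {"dx": -40, "dy": 17.5, "dz": 0, "twist": 0},
  {"dx": -40, "dy": 17.5, "dz": 0, "twist": 0},
])

```text
time: 3.5
tool_pos: [0.4816, 0.0883, 0.2315]
eef_rot: [3.141, 0.0, 1.709]
contact_force: [0.5, 1.3, -0.2]
opening: 0.706
```

```bash
python3 plan.py 524.5 22 160 97.9
```

```text
t=3.5 pos=[481.6  88.3 231.5] yaw=97.9 j=[ 0.02 -0.03  1.63 -0.    1.54 -1.69] F=[ 0.5  1.3 -0.2] open=60.3
 -> twist 0.0; then dx -71.5 dy 33.4 dz 71.5
```

Call:
send_rows([
  {"dx": -36, "dy": 17, "dz": 0, "twist": 0},
  {"dx": -35, "dy": 16, "dz": 0, "twist": 0},
  {"dx": 0, "dy": 0, "dz": 35, "twist": 0},
  {"dx": 0, "dy": 0, "dz": 30, "twist": 0},
  {"dx": 0, "dy": 0, "dz": 0, "twist": 0},
])

```text
time: 4.0
tool_pos: [0.5218, 0.0241, 0.1628]
eef_rot: [-3.136, -0.001, 1.709]
contact_force: [-0.4, 0.3, -0.0]
opening: 0.702
```

```bash
python3 plan.py 524.5 22 113 97.9
python3 - <<'E'
from h import *
im,d=eyes.camera("side"); save("pics/s1.png",cv2.resize(im[90:290,140:380],None,fx=3,fy=3,interpolation=2))
im,d=eyes.camera("top"); save("pics/t1.png",cv2.resize(im[140:280,160:340],None,fx=4,fy=4,interpolation=2))
E
```

```text
t=4.0 pos=[521.8  24.1 162.8] yaw=97.9 j=[-0.1   0.08  1.66 -0.    1.41 -1.81] F=[-0.4  0.3 -0. ] open=59.9
 -> twist -0.0; then dx -2.5 dy 2.4 dz 49.8
```

View pics/s1.png

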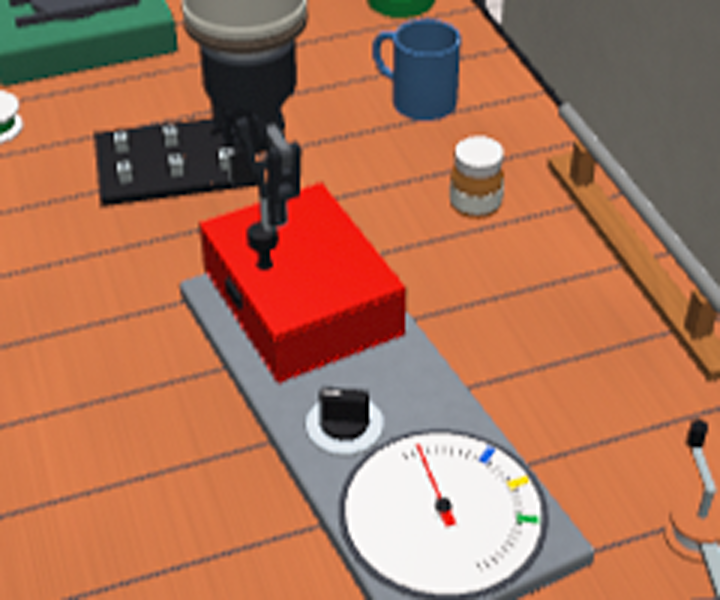

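View pics/t1.png

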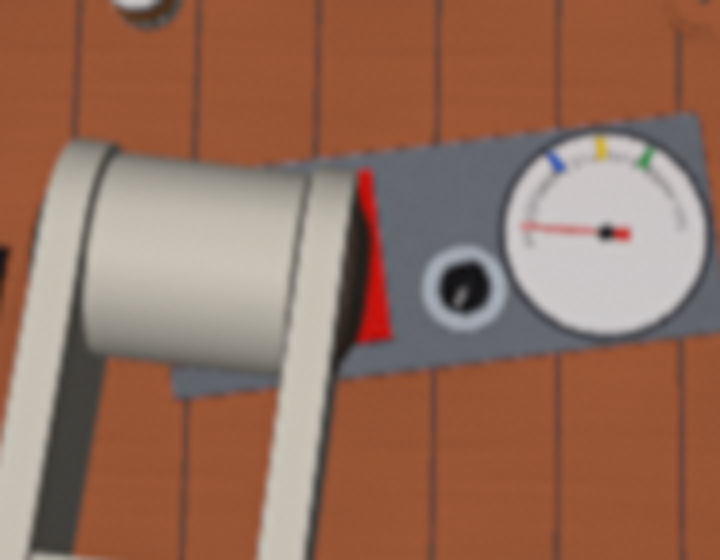

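The gripper (side crop 280,170) stands above the black lid knob (262,240). Going down to grip it.

Call:
send_rows([
  {"dx": -2, "dy": 2, "dz": 0, "twist": 0},
  {"dx": 0, "dy": 0, "dz": 25, "twist": 0},
  {"dx": 0, "dy": 0, "dz": 22, "twist": 0},
  {"dx": 0, "dy": 0, "dz": 0, "twist": 0},
])

```text
time: 4.5
tool_pos: [0.5252, 0.0227, 0.1184]
eef_rot: [-3.14, -0.0, 1.709]
contact_force: [-0.4, -0.1, 0.4]
opening: 0.705
```

Call:
send_rows([
  {"dx": 0, "dy": 0, "dz": 0, "twist": 0},
  {"dx": 0, "dy": 0, "dz": 0, "twist": 0},
  {"dx": 0, "dy": 0, "dz": 0, "twist": 0},
  {"dx": 0, "dy": 0, "dz": 0, "twist": 0},
  {"dx": 0, "dy": 0, "dz": 0, "twist": 0},
], gripper=15, grip_force=40)

```text
time: 5.0
tool_pos: [0.5264, 0.0224, 0.1201]
eef_rot: [3.14, 0.001, 1.709]
contact_force: [5.6, -2.3, 0.2]
opening: 0.304
```

```bash
python3 plan.py n n n 97.9
python3 - <<'E'
import numpy as np
# arc of handle rel. to start, in scale x / z (mm); hinge frame
a,b=100,40.5
pts=[(-a*np.cos(t)+b*np.sin(t)+a, a*np.sin(t)+b*np.cos(t)-b) for t in np.arange(0,1.85,.1)]
p=np.array(pts); print(np.hstack([p,np.vstack([[0,0],np.diff(p,axis=0)])]).round(1))
E
```

```text
t=5.0 pos=[526.4  22.4 120.1] yaw=97.9 j=[-0.1   0.11  1.71 -0.    1.32 -1.81] F=[ 5.6 -2.3  0.2] open=26.0
 -> twist 0.0; then dx 0.0 dy 0.0 dz -0.0
[[  0.    0.    0.    0. ]
 [  4.5   9.8   4.5   9.8]
 [ 10.   19.1   5.5   9.3]
 [ 16.4  27.7   6.4   8.7]
 [ 23.7  35.7   7.2   8. ]
 [ 31.7  43.    8.    7.2]
 [ 40.3  49.4   8.7   6.4]
 [ 49.6  54.9   9.3   5.5]
 [ 59.4  59.5   9.8   4.6]
 [ 69.6  63.   10.2   3.6]
 [ 80.   65.5  10.5   2.5]
 [ 90.7  67.   10.7   1.5]
 [101.5  67.4  10.8   0.4]
 [112.3  66.7  10.8  -0.7]
 [122.9  64.9  10.6  -1.8]
 [133.3  62.1  10.4  -2.8]
 [143.4  58.3  10.1  -3.8]
 [153.   53.4   9.6  -4.8]
 [162.2  47.7   9.1  -5.8]]
```

Grip sits too high on the head (TCP z 120 against the 112 wanted), so I'll regrip lower.

Call:
send_rows([
  {"dx": 0, "dy": 0, "dz": 0, "twist": 0},
  {"dx": 0, "dy": 0, "dz": 0, "twist": 0},
  {"dx": 0, "dy": 0, "dz": 0, "twist": 0},
], gripper=50)

```text
time: 5.3
tool_pos: [0.5255, 0.0227, 0.1193]
eef_rot: [-3.141, -0.0, 1.709]
contact_force: [0.6, 0.1, -0.1]
opening: 0.588
```

```bash
python3 plan.py 524.5 22 111 97.9
python3 - <<'E'
from h import *
im,d=eyes.camera("side"); save("pics/s2.png",cv2.resize(im[120:260,180:320],None,fx=4,fy=4,interpolation=2))
print([ (unproj("side",*x["position"],.131).round(4),x["confidence"]) for x in place_of("side","box_lid_handle")])
E
```

```text
t=5.3 pos=[525.5  22.7 119.3] yaw=97.9 j=[-0.1   0.11  1.71  0.    1.32 -1.81] F=[ 0.6  0.1 -0.1] open=50.2
 -> twist 0.0; then dx -0.5 dy -1.1 dz 8.3
[(array([0.5245, 0.0305, 0.131 ]), 0.9), (array([0.4764, 0.1581, 0.131 ]), 0.74)]
```

View pics/s2.png

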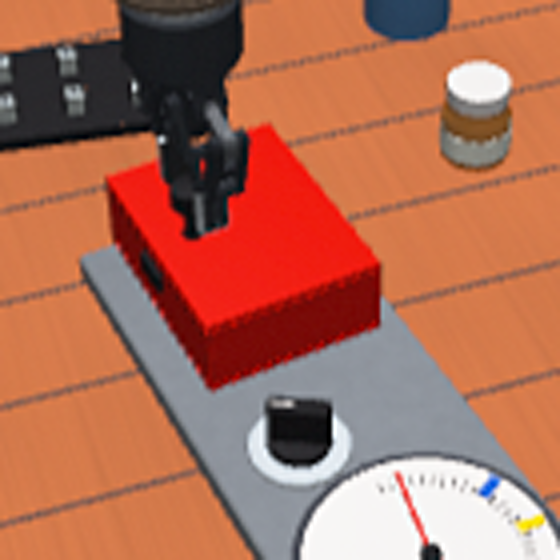

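Fingers straddle the knob near (205,215). Lowering 8 mm and closing.

Call:
send_rows([
  {"dx": 0, "dy": -1, "dz": 8, "twist": 0},
  {"dx": 0, "dy": 0, "dz": 0, "twist": 0},
  {"dx": 0, "dy": 0, "dz": 0, "twist": 0},
])

```text
time: 5.7
tool_pos: [0.5245, 0.0224, 0.1109]
eef_rot: [-3.141, -0.0, 1.709]
contact_force: [0.2, -0.7, 1.1]
opening: 0.585
```

Call:
send_rows([
  {"dx": 0, "dy": 0, "dz": 0, "twist": 0},
  {"dx": 0, "dy": 0, "dz": 0, "twist": 0},
  {"dx": 0, "dy": 0, "dz": 0, "twist": 0},
  {"dx": 0, "dy": 0, "dz": 0, "twist": 0},
], gripper=15, grip_force=40)

```text
time: 6.1
tool_pos: [0.5248, 0.0222, 0.1114]
eef_rot: [3.141, 0.001, 1.709]
contact_force: [0.7, -3.5, 0.4]
opening: 0.307
```

```bash
python3 plan.py 524.5 22 111 97.9
```

```text
t=6.1 pos=[524.8  22.2 111.4] yaw=97.9 j=[-0.1   0.12  1.72 -0.    1.3  -1.81] F=[ 0.7 -3.5  0.4] open=26.2
 -> twist 0.0; then dx -0.2 dy -0.3 dz 0.4
```

Call:
send_rows([
  {"dx": 0, "dy": 4.5, "dz": -9.8, "twist": 0},
  {"dx": 0, "dy": 5.5, "dz": -9.3, "twist": 0},
  {"dx": 0, "dy": 6.4, "dz": -8.7, "twist": 0},
  {"dx": 0, "dy": 0, "dz": 0, "twist": 0},
])

```text
time: 6.5
tool_pos: [0.5414, 0.0245, 0.1401]
eef_rot: [3.141, 0.001, 1.709]
contact_force: [0.1, -5.0, 0.0]
opening: 0.309
```

Call:
send_rows([
  {"dx": 0, "dy": 7.2, "dz": -8.0, "twist": 0},
  {"dx": 0, "dy": 8, "dz": -7.2, "twist": 0},
  {"dx": 0, "dy": 8.7, "dz": -6.4, "twist": 0},
  {"dx": 0, "dy": 9.3, "dz": -5.5, "twist": 0},
])

```text
time: 6.9
tool_pos: [0.5736, 0.029, 0.1663]
eef_rot: [-3.14, 0.0, 1.709]
contact_force: [-3.6, -4.9, -1.1]
opening: 0.304
```

```bash
python3 plan.py
python3 - <<'E'
from h import *
im,d=eyes.camera("side"); save("pics/s3.png",cv2.resize(im[90:260,160:330],None,fx=3.5,fy=3.5,interpolation=2))
E
```

```text
t=6.9 pos=[573.6  29.  166.3] yaw=97.9 j=[-0.08  0.18  1.54 -0.    1.43 -1.79] F=[-3.6 -4.9 -1.1] open=26.0
 -> twist 0.0; then dx 0.0 dy 0.0 dz -0.0
```

View pics/s3.png

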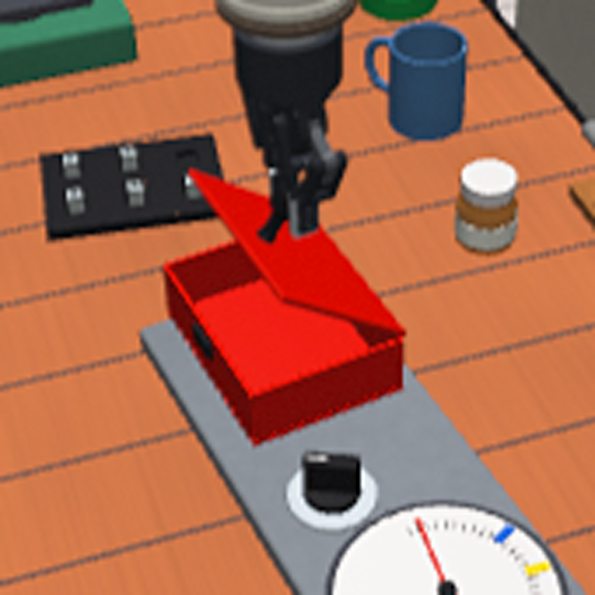

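The lid is lifting and the knob is still in the jaws. Continuing the arc to about 1.75 rad.

Call:
send_rows([
  {"dx": 0, "dy": 9.8, "dz": -4.6, "twist": 0},
  {"dx": 0, "dy": 10.2, "dz": -3.6, "twist": 0},
  {"dx": 0, "dy": 10.5, "dz": -2.5, "twist": 0},
  {"dx": 0, "dy": 10.7, "dz": -1.5, "twist": 0},
  {"dx": 0, "dy": 0, "dz": 0, "twist": 0},
])

```text
time: 7.45
tool_pos: [0.6151, 0.0348, 0.178]
eef_rot: [-3.141, 0.0, 1.709]
contact_force: [1.0, -5.8, 0.2]
opening: 0.308
```

Call:
send_rows([
  {"dx": 0, "dy": 10.8, "dz": -0.4, "twist": 0},
  {"dx": 0, "dy": 10.8, "dz": 0.7, "twist": 0},
  {"dx": 0, "dy": 10.6, "dz": 1.8, "twist": 0},
  {"dx": 0, "dy": 10.4, "dz": 2.8, "twist": 0},
  {"dx": 0, "dy": 10.1, "dz": 3.8, "twist": 0},
  {"dx": 0, "dy": 9.6, "dz": 4.8, "twist": 0},
  {"dx": 0, "dy": 0, "dz": 0, "twist": 0},
])

```text
time: 8.15
tool_pos: [0.6763, 0.0433, 0.1637]
eef_rot: [-3.14, 0.0, 1.709]
contact_force: [1.5, -4.9, 0.3]
opening: 0.306
```

```bash
python3 plan.py
python3 - <<'E'
from h import *
im,d=eyes.camera("side"); save("pics/s4.png",cv2.resize(im[90:260,160:330],None,fx=3.5,fy=3.5,interpolation=2))
E
```

```text
t=8.2 pos=[676.3  43.3 163.7] yaw=97.9 j=[-0.05  0.39  1.27 -0.    1.48 -1.76] F=[ 1.5 -4.9  0.3] open=26.1
 -> twist 0.0; then dx 0.0 dy 0.0 dz -0.0
```

View pics/s4.png

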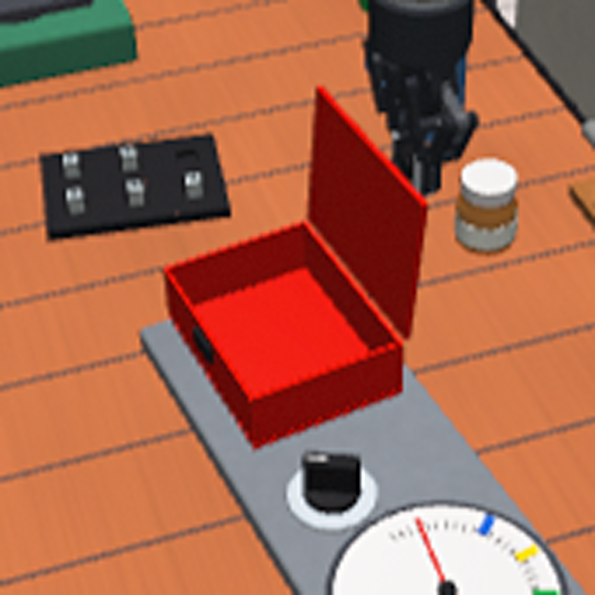

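Lid stands open past upright. Release, rise and go over the tray.

Call:
send_rows([
  {"dx": 0, "dy": 0, "dz": 0, "twist": 0},
  {"dx": 0, "dy": 0, "dz": 0, "twist": 0},
  {"dx": 0, "dy": 0, "dz": 0, "twist": 0},
  {"dx": 0, "dy": 0, "dz": -30, "twist": 0},
  {"dx": 0, "dy": 0, "dz": -45, "twist": 0},
  {"dx": 0, "dy": 0, "dz": -45, "twist": 0},
], gripper=45)

```text
time: 8.8
tool_pos: [0.6758, 0.0438, 0.2862]
eef_rot: [-3.141, -0.0, 1.709]
contact_force: [1.2, 0.0, 0.2]
opening: 0.524
```

```bash
python3 plan.py 554 285.5 100 81.8;python3 - <<'E'
from h import *
im,d=eyes.camera("side"); save("pics/s5.png",cv2.resize(im[50:260,160:330],None,fx=2.8,fy=2.8,interpolation=2))
E
```

```text
t=8.8 pos=[675.8  43.8 286.2] yaw=97.9 j=[-0.05  0.36  1.07  0.    1.71 -1.76] F=[1.2 0.  0.2] open=44.7
 -> twist 16.1; then dx 221.9 dy -155.0 dz 186.2
```

View pics/s5.png

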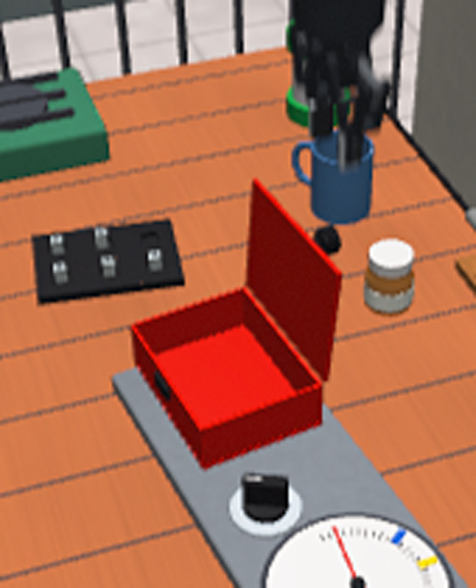

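Call:
send_rows([
  {"dx": 0, "dy": 0, "dz": 0, "twist": 8.05},
  {"dx": 0, "dy": 0, "dz": 0, "twist": 8.05},
  {"dx": 37, "dy": -26, "dz": 0, "twist": 0},
  {"dx": 37, "dy": -26, "dz": 0, "twist": 0},
  {"dx": 37, "dy": -26, "dz": 0, "twist": 0},
  {"dx": 37, "dy": -26, "dz": 20, "twist": 0},
  {"dx": 37, "dy": -26, "dz": 35, "twist": 0},
  {"dx": 37, "dy": -25, "dz": 35, "twist": 0},
], gripper=34)

```text
time: 9.65
tool_pos: [0.5581, 0.2771, 0.203]
eef_rot: [3.14, -0.001, 1.429]
contact_force: [1.1, 1.4, -0.4]
opening: 0.397
```

Call:
send_rows([
  {"dx": 0, "dy": 0, "dz": 45, "twist": 0},
  {"dx": 0, "dy": 0, "dz": 15, "twist": 0},
  {"dx": 0, "dy": 0, "dz": 0, "twist": 0},
  {"dx": 0, "dy": 0, "dz": 0, "twist": 0},
])

```text
time: 10.05
tool_pos: [0.5603, 0.2751, 0.1452]
eef_rot: [3.14, -0.001, 1.427]
contact_force: [-0.1, -0.1, 0.4]
opening: 0.397
```

```bash
cat > look.py <<'E'
import sys
from h import *
n,u0,u1,v0,v1,f,name=sys.argv[1],*map(int,sys.argv[2:6]),float(sys.argv[6]),sys.argv[7]
im,d=eyes.camera(n); save(name,cv2.resize(im[v0:v1,u0:u1],None,fx=f,fy=f,interpolation=2))
E
python3 plan.py 554 285.5 16 81.8; python3 look.py side 150 260 80 180 5 pics/s6.png
```

```text
t=10.1 pos=[560.3 275.1 145.2] yaw=81.8 j=[ 0.33  0.29  1.44 -0.    1.41 -1.09] F=[-0.1 -0.1  0.4] open=33.9
 -> twist -0.0; then dx 9.4 dy -7.8 dz 129.2
```

View pics/s6.png

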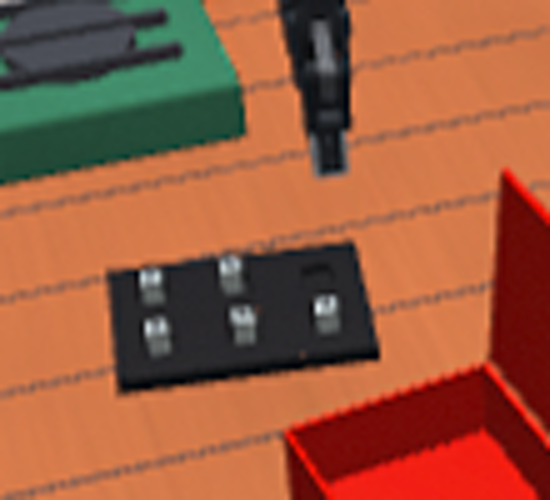

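All five are still in their pockets (near pixel 325,315 the first target). Descending on it.

Call:
send_rows([
  {"dx": 9.4, "dy": -7.8, "dz": 30, "twist": 0},
  {"dx": 0, "dy": 0, "dz": 40, "twist": 0},
  {"dx": 0, "dy": 0, "dz": 30, "twist": 0},
  {"dx": 0, "dy": 0, "dz": 0, "twist": 0},
  {"dx": 0, "dy": 0, "dz": 0, "twist": 0},
])

```text
time: 10.6
tool_pos: [0.5541, 0.2858, 0.0455]
eef_rot: [3.14, -0.001, 1.427]
contact_force: [0.1, 0.4, 0.9]
opening: 0.397
```

```bash
python3 plan.py 554 285.5 15 81.8; python3 look.py side 150 260 80 180 5 pics/s7.png
```

```text
t=10.6 pos=[554.1 285.8  45.5] yaw=81.8 j=[ 0.35  0.37  1.55 -0.    1.22 -1.07] F=[0.1 0.4 0.9] open=33.9
 -> twist -0.0; then dx -0.3 dy -0.1 dz 30.5
```

View pics/s7.png

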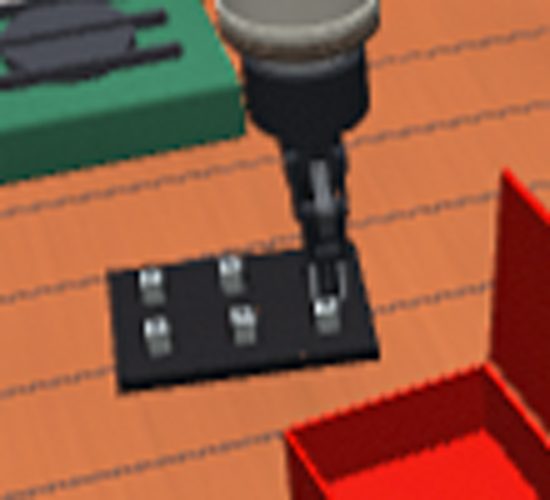

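Aligned over the sinker (325,315). Down and close.

Call:
send_rows([
  {"dx": 0, "dy": 0, "dz": 20, "twist": 0},
  {"dx": 0, "dy": 0, "dz": 10.5, "twist": 0},
  {"dx": 0, "dy": 0, "dz": 0, "twist": 0},
  {"dx": 0, "dy": 0, "dz": 0, "twist": 0},
])

```text
time: 11.05
tool_pos: [0.5535, 0.286, 0.0141]
eef_rot: [3.141, -0.0, 1.428]
contact_force: [0.6, 1.0, 1.0]
opening: 0.394
```

Call:
send_rows([
  {"dx": 0, "dy": 0, "dz": 0, "twist": 0},
  {"dx": 0, "dy": 0, "dz": 0, "twist": 0},
  {"dx": 0, "dy": 0, "dz": 0, "twist": 0},
  {"dx": 0, "dy": 0, "dz": 0, "twist": 0},
], gripper=4, grip_force=50)

```text
time: 11.45
tool_pos: [0.5535, 0.2861, 0.0141]
eef_rot: [3.14, -0.001, 1.428]
contact_force: [-2.7, -0.3, 6.3]
opening: 0.144
```

```bash
python3 plan.py
```

```text
t=11.4 pos=[553.5 286.1  14.1] yaw=81.8 j=[ 0.35  0.4   1.58 -0.    1.16 -1.07] F=[-2.7 -0.3  6.3] open=12.3
 -> twist 0.0; then dx 0.0 dy 0.0 dz -0.0
```

```bash
python3 plan.py 532.5 68.4 62
```

```text
t=11.4 pos=[553.5 286.1  14.1] yaw=81.8 j=[ 0.35  0.4   1.58 -0.    1.16 -1.07] F=[-2.7 -0.3  6.3] open=12.3
 -> twist 0.0; then dx -218.5 dy 10.2 dz -47.9
```

Call:
send_rows([
  {"dx": 0, "dy": 0, "dz": -20, "twist": 0},
  {"dx": 0, "dy": 0, "dz": -40, "twist": 0},
  {"dx": 0, "dy": 0, "dz": -50, "twist": 0},
  {"dx": 0, "dy": 0, "dz": 0, "twist": 0},
])

```text
time: 11.85
tool_pos: [0.5555, 0.287, 0.1306]
eef_rot: [3.132, -0.005, 1.428]
contact_force: [0.5, 1.6, -0.2]
opening: 0.148
```

```bash
python3 plan.py 532.5 68.4 62;  python3 look.py side 150 260 80 180 5 pics/s8.png
```

```text
t=11.8 pos=[555.5 287.  130.6] yaw=81.8 j=[ 0.35  0.3   1.46 -0.    1.37 -1.07] F=[ 0.5  1.6 -0.2] open=12.7
 -> twist 0.0; then dx -219.6 dy 8.3 dz 68.6
```

View pics/s8.png

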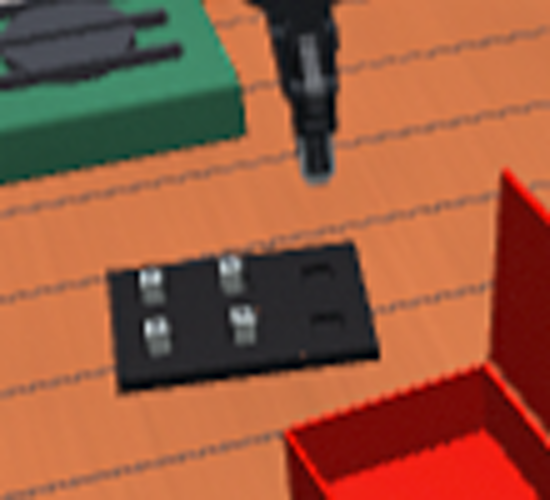

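First sinker is held and its pocket is empty. Over to the box.

Call:
send_rows([
  {"dx": -44, "dy": 1.7, "dz": 0, "twist": 0},
  {"dx": -44, "dy": 1.7, "dz": 0, "twist": 0},
  {"dx": -44, "dy": 1.7, "dz": 0, "twist": 0},
  {"dx": -44, "dy": 1.7, "dz": 0, "twist": 0},
  {"dx": -43, "dy": 2.7, "dz": 0, "twist": 0},
  {"dx": 0, "dy": 0, "dz": 0, "twist": 0},
  {"dx": 0, "dy": 0, "dz": 35, "twist": 0},
  {"dx": 0, "dy": 0, "dz": 28, "twist": 0},
])

```text
time: 12.7
tool_pos: [0.531, 0.0676, 0.0587]
eef_rot: [3.141, -0.0, 1.427]
contact_force: [0.3, 0.3, -1.6]
opening: 0.147
```

Call:
send_rows([
  {"dx": 0, "dy": 0, "dz": 0, "twist": 0},
  {"dx": 0, "dy": 0, "dz": 0, "twist": 0},
])

```text
time: 12.9
tool_pos: [0.5312, 0.068, 0.0602]
eef_rot: [-3.141, 0.0, 1.428]
contact_force: [-0.0, 0.6, 0.7]
opening: 0.143
```

```bash
python3 plan.py 532.5 68.4 62;  python3 look.py side 190 310 100 220 5 pics/s9.png
```

```text
t=12.9 pos=[531.2  68.   60.2] yaw=81.8 j=[-0.02  0.19  1.75 -0.    1.2  -1.44] F=[-0.   0.6  0.7] open=12.2
 -> twist 0.0; then dx 0.6 dy 1.3 dz -1.8
```

View pics/s9.png

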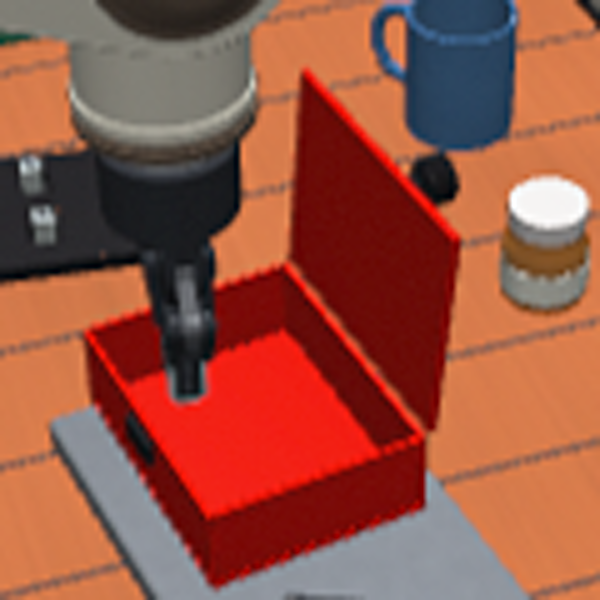

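Inside the box. Release, rise 70 mm, then on to the second sinker at the tray.

Call:
send_rows([
  {"dx": 0, "dy": 0, "dz": 0, "twist": 0},
  {"dx": 0, "dy": 0, "dz": 0, "twist": 0},
  {"dx": 0, "dy": 0, "dz": 0, "twist": 0},
  {"dx": 0, "dy": 0, "dz": -35, "twist": 0},
  {"dx": 0, "dy": 0, "dz": -40, "twist": 0},
  {"dx": 0, "dy": 0, "dz": 0, "twist": 0},
], gripper=34)

```text
time: 13.55
tool_pos: [0.5334, 0.0678, 0.1404]
eef_rot: [3.134, -0.001, 1.428]
contact_force: [-0.4, 0.1, -0.4]
opening: 0.397
```

```bash
cat > sk.py <<'E'
from h import *
im,d=eyes.camera("top"); hsv=cv2.cvtColor(im,cv2.COLOR_RGB2HSV); u,v=np.meshgrid(np.arange(512),np.arange(384))
sk=(hsv[...,1]<60)&(hsv[...,2]>80)&(u>90)&(u<185)&(v>175)&(v<275)
n,l,st,ce=cv2.connectedComponentsWithStats(sk.astype(np.uint8))
for i in range(1,n):
    if 8<st[i,4]<80: print("white blob",ce[i].round(1),st[i,4],(unproj("top",*ce[i],.025)*1000).round(1))
for r in look_for("top","sinker0"): print("nn",np.round(r["box"],1),round(r["confidence"],2),(unproj("top",*r["box"][:2],.02)*1000).round(1))
save("pics/sk.png",cv2.resize(im[150:280,90:260],None,fx=4,fy=4,interpolation=2))
im,d=eyes.camera("side"); save("pics/sks.png",cv2.resize(im[90:260,150:320],None,fx=3.5,fy=3.5,interpolation=2))
E
python3 plan.py 499.6 292.6 15 81.8; python3 sk.py
```

```text
t=13.6 pos=[533.4  67.8 140.4] yaw=81.8 j=[-0.02  0.12  1.66 -0.    1.36 -1.45] F=[-0.4  0.1 -0.4] open=33.9
 -> twist 0.0; then dx 217.7 dy -65.5 dz 125.4
white blob [127.4 223. ] 23 [505.  350.7  25. ]
white blob [125.1 239.9] 22 [451.4 355.   25. ]
white blob [ 95.9 272.3] 50 [348.9 441.3  25. ]
nn [387.8 223.2   7.4  21.2] 0.5 [ 517.2 -481.2   20. ]
```

View pics/sks.png

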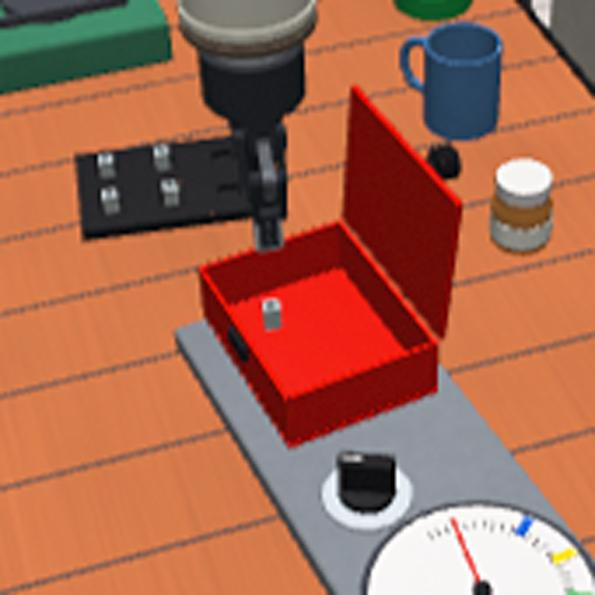

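First sinker stands in the box (270,312). Four remain in their pockets.

Call:
send_rows([
  {"dx": 44, "dy": -13, "dz": 0, "twist": 0},
  {"dx": 44, "dy": -13, "dz": 0, "twist": 0},
  {"dx": 44, "dy": -13, "dz": 0, "twist": 0},
  {"dx": 44, "dy": -13, "dz": 10, "twist": 0},
  {"dx": 42, "dy": -13.5, "dz": 25, "twist": 0},
  {"dx": 0, "dy": 0, "dz": 40, "twist": 0},
  {"dx": 0, "dy": 0, "dz": 0, "twist": 0},
  {"dx": 0, "dy": 0, "dz": 0, "twist": 0},
])

```text
time: 14.5
tool_pos: [0.4971, 0.2917, 0.06]
eef_rot: [-3.14, 0.001, 1.428]
contact_force: [-0.5, 1.0, 1.0]
opening: 0.394
```

```bash
python3 plan.py 499.6 292.6 15 81.8; python3 look.py side 150 260 80 180 5 pics/s10.png
```

```text
t=14.5 pos=[497.1 291.7  60. ] yaw=81.8 j=[ 0.4   0.27  1.65 -0.    1.22 -1.03] F=[-0.5  1.   1. ] open=33.6
 -> twist 0.0; then dx 1.3 dy 2.4 dz 45.0
```

View pics/s10.png

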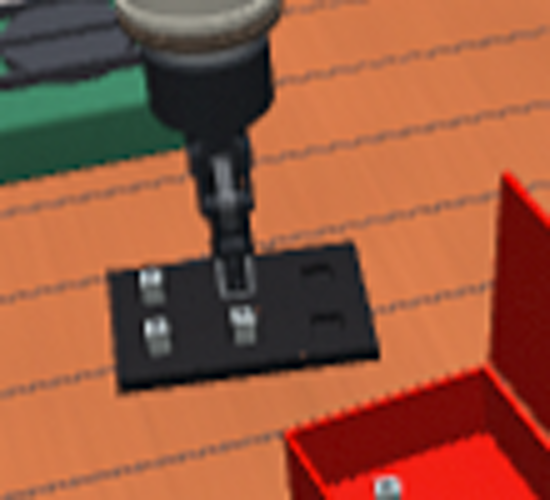

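Call:
send_rows([
  {"dx": 1.3, "dy": 2.4, "dz": 25, "twist": 0},
  {"dx": 0, "dy": 0, "dz": 20.5, "twist": 0},
  {"dx": 0, "dy": 0, "dz": 0, "twist": 0},
  {"dx": 0, "dy": 0, "dz": 0, "twist": 0},
])

```text
time: 14.95
tool_pos: [0.501, 0.2929, 0.0166]
eef_rot: [3.14, -0.001, 1.427]
contact_force: [0.0, 0.3, 0.2]
opening: 0.397
```

Call:
send_rows([
  {"dx": 0, "dy": 0, "dz": 0, "twist": 0},
  {"dx": 0, "dy": 0, "dz": 0, "twist": 0},
  {"dx": 0, "dy": 0, "dz": 0, "twist": 0},
  {"dx": 0, "dy": 0, "dz": 0, "twist": 0},
  {"dx": 0, "dy": 0, "dz": -20, "twist": 0},
  {"dx": 0, "dy": 0, "dz": -45, "twist": 0},
  {"dx": 0, "dy": 0, "dz": -50, "twist": 0},
  {"dx": 0, "dy": 0, "dz": 0, "twist": 0},
], gripper=4)

```text
time: 15.75
tool_pos: [0.5026, 0.2943, 0.1379]
eef_rot: [3.132, -0.006, 1.428]
contact_force: [0.2, -0.0, -0.8]
opening: 0.144
```

```bash
python3 plan.py 538.7 23.8 62 ; python3 look.py side 150 260 80 180 5 pics/s11.png
```

```text
t=15.8 pos=[502.6 294.3 137.9] yaw=81.8 j=[ 0.4   0.21  1.56 -0.    1.36 -1.03] F=[ 0.2 -0.  -0.8] open=12.3
 -> twist 0.0; then dx -262.7 dy 74.1 dz 75.9
```

View pics/s11.png

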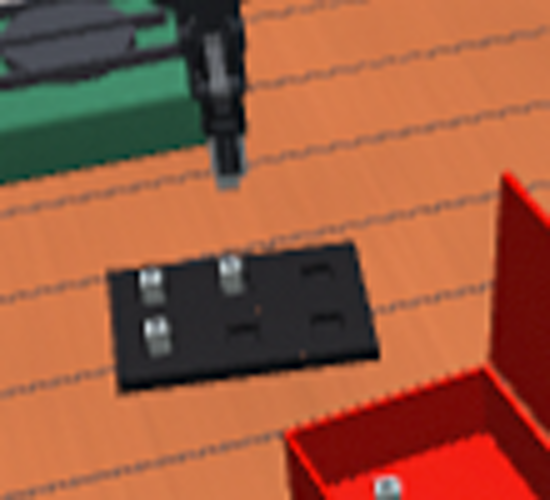

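Second one lifted. To the box.

Call:
send_rows([
  {"dx": -44, "dy": 12.3, "dz": 0, "twist": 0},
  {"dx": -44, "dy": 12.3, "dz": 0, "twist": 0},
  {"dx": -44, "dy": 12.3, "dz": 0, "twist": 0},
  {"dx": -44, "dy": 12.3, "dz": 0, "twist": 0},
  {"dx": -44, "dy": 12.3, "dz": 0, "twist": 0},
  {"dx": -43, "dy": 12.5, "dz": 0, "twist": 0},
  {"dx": 0, "dy": 0, "dz": 0, "twist": 0},
  {"dx": 0, "dy": 0, "dz": 40, "twist": 0},
])

```text
time: 16.6
tool_pos: [0.5384, 0.0209, 0.0934]
eef_rot: [3.134, -0.0, 1.426]
contact_force: [0.5, -0.2, -1.2]
opening: 0.139
```

Call:
send_rows([
  {"dx": 0, "dy": 0, "dz": 33, "twist": 0},
  {"dx": 0, "dy": 0, "dz": 0, "twist": 0},
  {"dx": 0, "dy": 0, "dz": 0, "twist": 0},
])

```text
time: 16.9
tool_pos: [0.5359, 0.0226, 0.0574]
eef_rot: [-3.141, 0.0, 1.428]
contact_force: [0.0, -0.0, 0.5]
opening: 0.143
```

Call:
send_rows([
  {"dx": 0, "dy": 0, "dz": 0, "twist": 0},
  {"dx": 0, "dy": 0, "dz": 0, "twist": 0},
  {"dx": 0, "dy": 0, "dz": 0, "twist": 0},
  {"dx": 0, "dy": 0, "dz": -35, "twist": 0},
  {"dx": 0, "dy": 0, "dz": -45, "twist": 0},
  {"dx": 0, "dy": 0, "dz": 0, "twist": 0},
], gripper=34)

```text
time: 17.5
tool_pos: [0.5383, 0.0222, 0.143]
eef_rot: [3.133, -0.0, 1.428]
contact_force: [0.9, -0.3, -0.5]
opening: 0.399
```

```bash
python3 plan.py 444.8 300.6 15 81.8; python3 sk.py
```

```text
t=17.5 pos=[538.3  22.2 143. ] yaw=81.8 j=[-0.1   0.12  1.66 -0.    1.36 -1.53] F=[ 0.9 -0.3 -0.5] open=34.1
 -> twist 0.0; then dx 262.2 dy -132.2 dz 128.0
white blob [127.4 223. ] 23 [505.  350.7  25. ]
white blob [125.1 239.9] 22 [451.4 355.   25. ]
white blob [142.  242.4] 25 [444.4 300.6  25. ]
white blob [ 95.9 272.3] 50 [348.9 441.3  25. ]
```

View pics/sks.png

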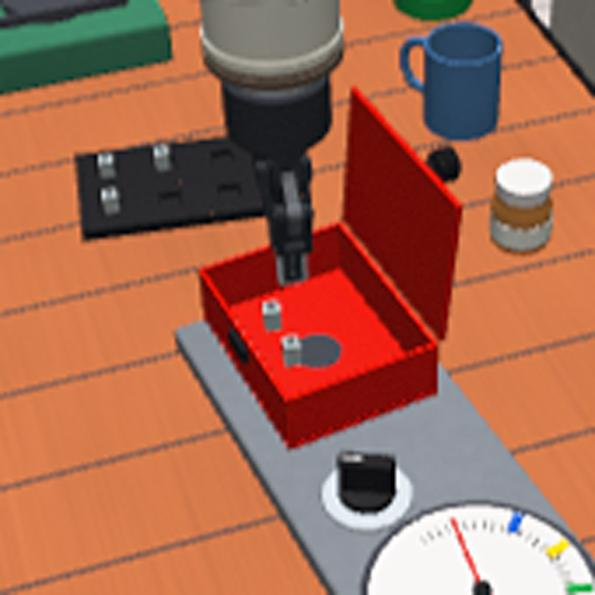

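Two sinkers stand in the box (270,312 and 291,350). Next the (-55,-27) pocket.

Call:
send_rows([
  {"dx": 43, "dy": -22, "dz": 0, "twist": 0},
  {"dx": 43, "dy": -22, "dz": 0, "twist": 0},
  {"dx": 43, "dy": -22, "dz": 0, "twist": 0},
  {"dx": 43, "dy": -22, "dz": 0, "twist": 0},
  {"dx": 43, "dy": -22, "dz": 10, "twist": 0},
  {"dx": 43, "dy": -22, "dz": 25, "twist": 0},
  {"dx": 3, "dy": 0, "dz": 40, "twist": 0},
  {"dx": 0, "dy": 0, "dz": 0, "twist": 0},
])

```text
time: 18.45
tool_pos: [0.4403, 0.2956, 0.0587]
eef_rot: [-3.134, 0.005, 1.43]
contact_force: [1.0, 0.1, 0.6]
opening: 0.395
```

Call:
send_rows([
  {"dx": 0, "dy": 0, "dz": 0, "twist": 0},
])

```text
time: 18.55
tool_pos: [0.4433, 0.2952, 0.0637]
eef_rot: [-3.14, 0.001, 1.428]
contact_force: [0.3, -0.3, 0.8]
opening: 0.4
```

```bash
python3 plan.py 444.7 300.6 15 81.8; python3 look.py side 150 260 80 180 5 pics/s12.png
```

```text
t=18.6 pos=[443.3 295.2  63.7] yaw=81.8 j=[ 0.44  0.18  1.75 -0.    1.21 -0.99] F=[ 0.3 -0.3  0.8] open=34.2
 -> twist 0.0; then dx 5.5 dy 0.6 dz 48.7
```

View pics/s12.png

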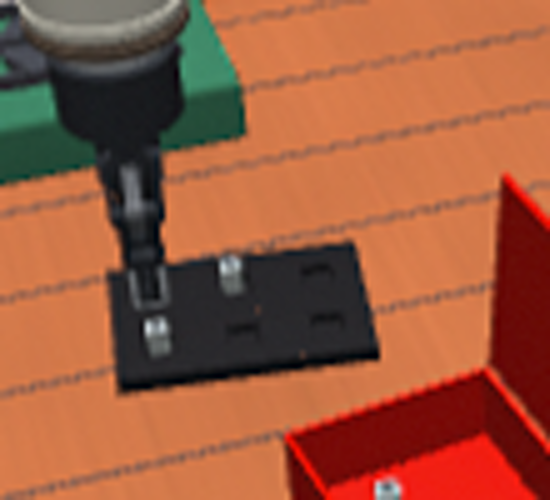

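Call:
send_rows([
  {"dx": 5.3, "dy": 0.6, "dz": 25, "twist": 0},
  {"dx": 0, "dy": 0, "dz": 23, "twist": 0},
  {"dx": 0, "dy": 0, "dz": 0, "twist": 0},
  {"dx": 0, "dy": 0, "dz": 0, "twist": 0},
])

```text
time: 19.0
tool_pos: [0.4459, 0.3006, 0.0175]
eef_rot: [3.141, -0.001, 1.427]
contact_force: [-0.1, -0.6, 0.7]
opening: 0.398
```

Call:
send_rows([
  {"dx": 0, "dy": 0, "dz": 0, "twist": 0},
  {"dx": 0, "dy": 0, "dz": 0, "twist": 0},
  {"dx": 0, "dy": 0, "dz": 0, "twist": 0},
  {"dx": 0, "dy": 0, "dz": 0, "twist": 0},
  {"dx": 0, "dy": 0, "dz": -20, "twist": 0},
  {"dx": 0, "dy": 0, "dz": -45, "twist": 0},
  {"dx": 0, "dy": 0, "dz": -50, "twist": 0},
  {"dx": 0, "dy": 0, "dz": 0, "twist": 0},
], gripper=4)

```text
time: 19.8
tool_pos: [0.4475, 0.3022, 0.1386]
eef_rot: [3.133, -0.006, 1.428]
contact_force: [0.6, 0.4, -1.8]
opening: 0.142
```

```bash
python3 plan.py 544.9 -20.7 62 ; python3 sk.py
```

```text
t=19.8 pos=[447.5 302.2 138.6] yaw=81.8 j=[ 0.45  0.12  1.66 -0.    1.35 -0.98] F=[ 0.6  0.4 -1.8] open=12.1
 -> twist 0.0; then dx -305.8 dy 142.3 dz 76.6
white blob [127.6 223. ] 25 [505. 350.  25.]
```

View pics/sks.png

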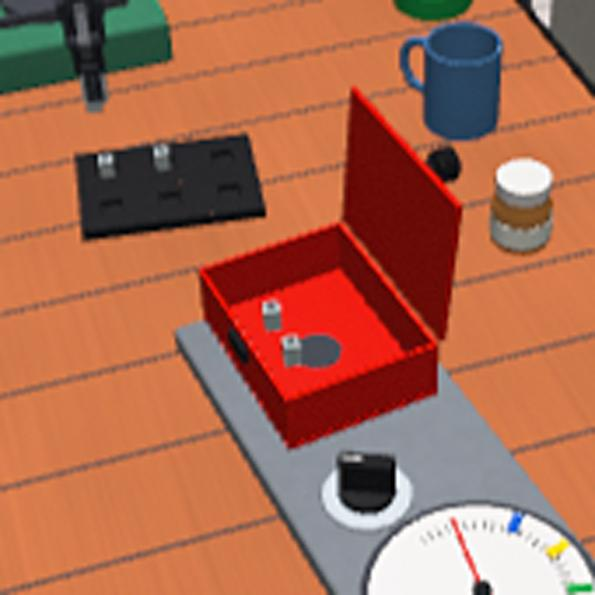

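Third lifted. To the box.

Call:
send_rows([
  {"dx": -43.7, "dy": 20.3, "dz": 0, "twist": 0},
  {"dx": -43.7, "dy": 20.3, "dz": 0, "twist": 0},
  {"dx": -43.7, "dy": 20.3, "dz": 0, "twist": 0},
  {"dx": -43.7, "dy": 20.3, "dz": 0, "twist": 0},
  {"dx": -43.7, "dy": 20.3, "dz": 0, "twist": 0},
  {"dx": -43.7, "dy": 20.3, "dz": 0, "twist": 0},
  {"dx": -43.7, "dy": 20.3, "dz": 0, "twist": 0},
  {"dx": 0, "dy": 0, "dz": 0, "twist": 0},
])

```text
time: 20.75
tool_pos: [0.5426, -0.0269, 0.1295]
eef_rot: [-3.14, 0.001, 1.424]
contact_force: [-0.3, 0.3, -1.0]
opening: 0.143
```

Call:
send_rows([
  {"dx": 0, "dy": 0, "dz": 40, "twist": 0},
  {"dx": 0, "dy": 0, "dz": 34, "twist": 0},
  {"dx": 0, "dy": 0, "dz": 0, "twist": 0},
  {"dx": 0, "dy": 0, "dz": 0, "twist": 0},
])

```text
time: 21.15
tool_pos: [0.5418, -0.0217, 0.057]
eef_rot: [-3.14, 0.0, 1.428]
contact_force: [-0.4, 0.3, 0.1]
opening: 0.14
```

Call:
send_rows([
  {"dx": 0, "dy": 0, "dz": 0, "twist": 0},
  {"dx": 0, "dy": 0, "dz": 0, "twist": 0},
  {"dx": 0, "dy": 0, "dz": 0, "twist": 0},
  {"dx": 0, "dy": 0, "dz": -35, "twist": 0},
  {"dx": 0, "dy": 0, "dz": -45, "twist": 0},
  {"dx": 0, "dy": 0, "dz": 0, "twist": 0},
], gripper=34)

```text
time: 21.75
tool_pos: [0.5445, -0.0224, 0.1431]
eef_rot: [3.133, 0.0, 1.428]
contact_force: [0.5, 0.5, -0.2]
opening: 0.4
```

```bash
python3 plan.py 506 348 15 81.8; python3 sk.py
```

```text
t=21.8 pos=[544.5 -22.4 143.1] yaw=81.8 j=[-0.18  0.13  1.64 -0.    1.36 -1.61] F=[ 0.5  0.5 -0.2] open=34.2
 -> twist 0.0; then dx 361.1 dy -90.9 dz 128.1
white blob [127.4 223. ] 23 [505.  350.7  25. ]
white blob [125.1 239.9] 22 [451.4 355.   25. ]
white blob [ 95.9 272.3] 50 [348.9 441.3  25. ]
nn [277.5 209.6  12.7  15.8] 0.18 [ 555.5 -128.6   20. ]
```

View pics/sks.png

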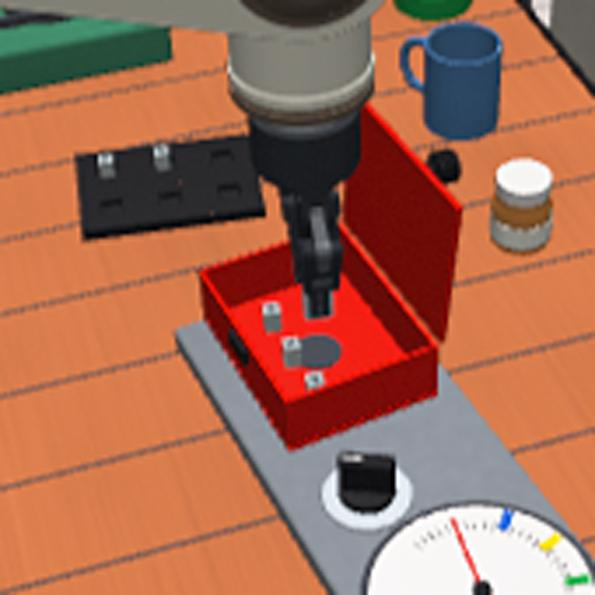

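View pics/sk.png

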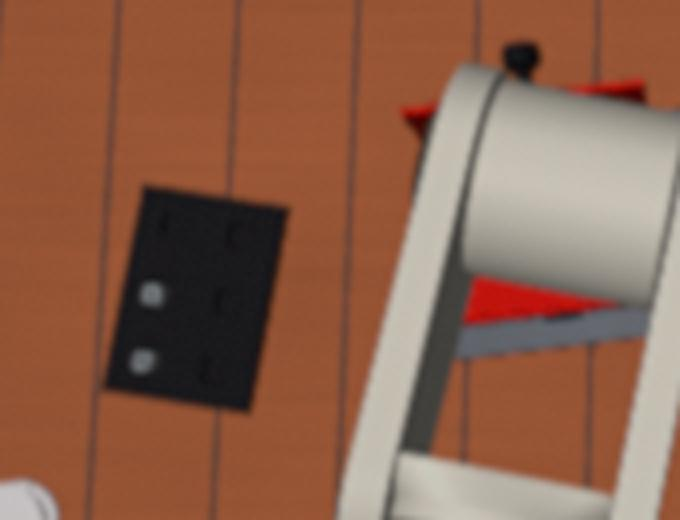

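Three in the box. The one in the (0,+27) pocket seems to sit a few mm aside, at about (505,350); the open jaws allow for that.

Call:
send_rows([
  {"dx": 45, "dy": -11.3, "dz": 0, "twist": 0},
  {"dx": 45, "dy": -11.3, "dz": 0, "twist": 0},
  {"dx": 45, "dy": -11.3, "dz": 0, "twist": 0},
  {"dx": 45, "dy": -11.3, "dz": 0, "twist": 0},
  {"dx": 45, "dy": -11.3, "dz": 0, "twist": 0},
  {"dx": 45, "dy": -11.3, "dz": 0, "twist": 0},
  {"dx": 45, "dy": -11.3, "dz": 10, "twist": 0},
  {"dx": 45, "dy": -11.3, "dz": 20, "twist": 0},
])

```text
time: 22.7
tool_pos: [0.5035, 0.3488, 0.1068]
eef_rot: [3.141, -0.0, 1.428]
contact_force: [2.0, 0.1, -1.4]
opening: 0.396
```

Call:
send_rows([
  {"dx": 3, "dy": 0, "dz": 30, "twist": 0},
  {"dx": 0, "dy": 0, "dz": 15, "twist": 0},
  {"dx": 0, "dy": 0, "dz": 0, "twist": 0},
  {"dx": 0, "dy": 0, "dz": 0, "twist": 0},
])

```text
time: 23.1
tool_pos: [0.5047, 0.3488, 0.0625]
eef_rot: [-3.141, 0.0, 1.427]
contact_force: [0.4, -0.6, 0.4]
opening: 0.402
```

```bash
python3 plan.py 505.5 349 15 81.8; python3 look.py side 150 260 80 180 5 pics/s14.png
```

```text
t=23.1 pos=[504.7 348.8  62.5] yaw=81.8 j=[ 0.48  0.34  1.56 -0.    1.25 -0.95] F=[ 0.4 -0.6  0.4] open=34.3
 -> twist -0.0; then dx 0.3 dy 0.8 dz 47.5
```

View pics/s14.png

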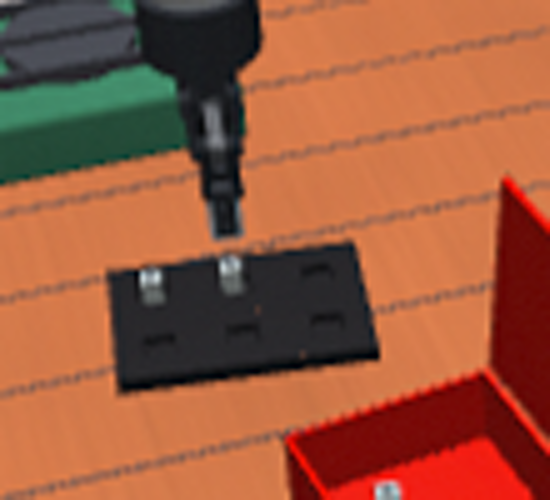

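Call:
send_rows([
  {"dx": 0, "dy": 0.8, "dz": 25, "twist": 0},
  {"dx": 0, "dy": 0, "dz": 22, "twist": 0},
  {"dx": 0, "dy": 0, "dz": 0, "twist": 0},
  {"dx": 0, "dy": 0, "dz": 0, "twist": 0},
])

```text
time: 23.55
tool_pos: [0.5058, 0.3493, 0.0165]
eef_rot: [3.141, -0.001, 1.427]
contact_force: [0.4, 0.5, 0.7]
opening: 0.399
```

Call:
send_rows([
  {"dx": 0, "dy": 0, "dz": 0, "twist": 0},
  {"dx": 0, "dy": 0, "dz": 0, "twist": 0},
  {"dx": 0, "dy": 0, "dz": 0, "twist": 0},
  {"dx": 0, "dy": 0, "dz": 0, "twist": 0},
  {"dx": 0, "dy": 0, "dz": -20, "twist": 0},
  {"dx": 0, "dy": 0, "dz": -45, "twist": 0},
  {"dx": 0, "dy": 0, "dz": -50, "twist": 0},
  {"dx": 0, "dy": 0, "dz": 0, "twist": 0},
], gripper=4)

```text
time: 24.35
tool_pos: [0.5076, 0.3509, 0.1383]
eef_rot: [3.132, -0.006, 1.428]
contact_force: [1.1, 1.6, -0.6]
opening: 0.144
```

```bash
python3 plan.py 569.3 50.3 62 ; python3 sk.py
```

```text
t=24.4 pos=[507.6 350.9 138.3] yaw=81.8 j=[ 0.48  0.28  1.48 -0.    1.38 -0.95] F=[ 1.1  1.6 -0.6] open=12.3
 -> twist 0.0; then dx -288.8 dy 103.8 dz 76.3
white blob [125. 240.] 23 [451.1 355.2  25. ]
nn [194.9 136.3  19.8  18.5] 0.64 [793.5 145.6  20. ]
nn [391.8 245.3  18.4  15. ] 0.47 [ 447.4 -492.    20. ]
```

View pics/sks.png

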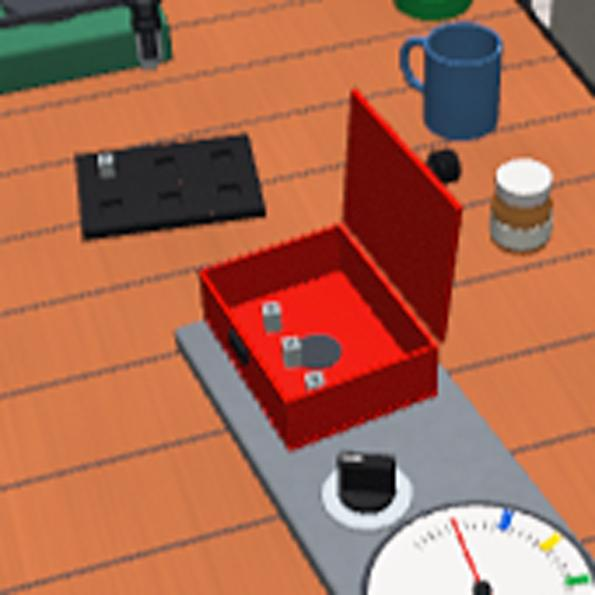

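Call:
send_rows([
  {"dx": -41.5, "dy": 14, "dz": 0, "twist": 0},
  {"dx": -41.5, "dy": 14, "dz": 0, "twist": 0},
  {"dx": -41.5, "dy": 14, "dz": 0, "twist": 0},
  {"dx": -41.5, "dy": 14, "dz": 0, "twist": 0},
  {"dx": -41.5, "dy": 14, "dz": 0, "twist": 0},
  {"dx": -41.5, "dy": 14, "dz": 0, "twist": 0},
  {"dx": -41.5, "dy": 14, "dz": 0, "twist": 0},
  {"dx": 0, "dy": 0, "dz": 0, "twist": 0},
])

```text
time: 25.3
tool_pos: [0.5609, 0.0436, 0.1288]
eef_rot: [-3.14, 0.001, 1.424]
contact_force: [-0.4, 1.5, -0.7]
opening: 0.145
```

Call:
send_rows([
  {"dx": 0, "dy": 0, "dz": 40, "twist": 0},
  {"dx": 0, "dy": 0, "dz": 34, "twist": 0},
  {"dx": 0, "dy": 0, "dz": 0, "twist": 0},
  {"dx": 0, "dy": 0, "dz": 0, "twist": 0},
])

```text
time: 25.7
tool_pos: [0.5605, 0.0483, 0.0561]
eef_rot: [-3.14, 0.0, 1.428]
contact_force: [0.1, -0.2, 0.4]
opening: 0.143
```

Call:
send_rows([
  {"dx": 0, "dy": 0, "dz": 0, "twist": 0},
  {"dx": 0, "dy": 0, "dz": 0, "twist": 0},
  {"dx": 0, "dy": 0, "dz": 0, "twist": 0},
  {"dx": 0, "dy": 0, "dz": -35, "twist": 0},
  {"dx": 0, "dy": 0, "dz": -45, "twist": 0},
  {"dx": 0, "dy": 0, "dz": 0, "twist": 0},
], gripper=34)

```text
time: 26.3
tool_pos: [0.5632, 0.0481, 0.1424]
eef_rot: [3.133, -0.001, 1.428]
contact_force: [0.8, -0.1, -0.7]
opening: 0.397
```

```bash
python3 plan.py 452 355 15 81.8; python3 sk.py
```

```text
t=26.3 pos=[563.2  48.1 142.4] yaw=81.8 j=[-0.05  0.17  1.6  -0.    1.37 -1.48] F=[ 0.8 -0.1 -0.7] open=33.9
 -> twist 0.0; then dx 287.9 dy -153.9 dz 127.4
white blob [125.1 239.9] 22 [451.4 355.   25. ]
white blob [ 95.9 272.3] 50 [348.9 441.3  25. ]
nn [311.9 196.9  52.1  46.6] 0.73 [ 598.2 -239.1   20. ]
```

View pics/sks.png

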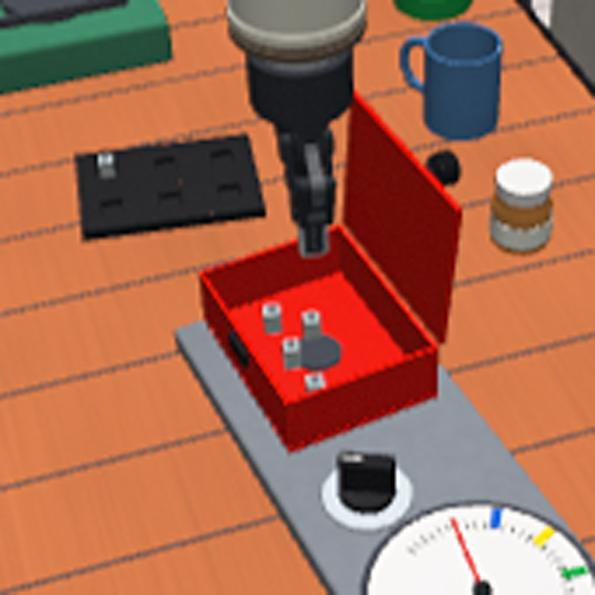

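Four in the box; the last one is at (452,355).

Call:
send_rows([
  {"dx": 41, "dy": -22, "dz": 0, "twist": 0},
  {"dx": 41, "dy": -22, "dz": 0, "twist": 0},
  {"dx": 41, "dy": -22, "dz": 0, "twist": 0},
  {"dx": 41, "dy": -22, "dz": 0, "twist": 0},
  {"dx": 41, "dy": -22, "dz": 0, "twist": 0},
  {"dx": 41, "dy": -22, "dz": 10, "twist": 0},
  {"dx": 41, "dy": -22, "dz": 25, "twist": 0},
  {"dx": 2, "dy": 0, "dz": 40, "twist": 0},
])

```text
time: 27.25
tool_pos: [0.4488, 0.358, 0.0624]
eef_rot: [3.14, -0.003, 1.432]
contact_force: [1.7, -0.9, -0.9]
opening: 0.4
```

Call:
send_rows([
  {"dx": 0, "dy": 0, "dz": 0, "twist": 0},
  {"dx": 0, "dy": 0, "dz": 0, "twist": 0},
])

```text
time: 27.45
tool_pos: [0.45, 0.3531, 0.0621]
eef_rot: [-3.14, 0.002, 1.428]
contact_force: [-0.8, -0.1, 0.8]
opening: 0.398
```

```bash
python3 plan.py 452 355 15 81.8; python3 look.py side 150 260 80 180 5 pics/s16.png
```

```text
t=27.4 pos=[450.  353.1  62.1] yaw=81.8 j=[ 0.53  0.26  1.66 -0.    1.22 -0.9 ] F=[-0.8 -0.1  0.8] open=34.0
 -> twist 0.0; then dx 2.2 dy 1.7 dz 47.1
```

View pics/s16.png

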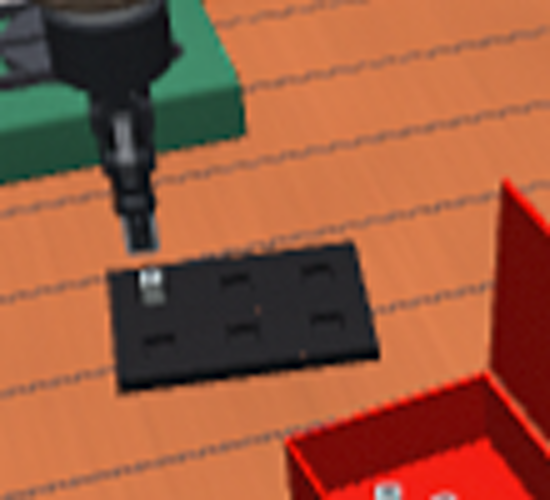

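Call:
send_rows([
  {"dx": 2, "dy": 1.7, "dz": 25, "twist": 0},
  {"dx": 0, "dy": 0, "dz": 22, "twist": 0},
  {"dx": 0, "dy": 0, "dz": 0, "twist": 0},
  {"dx": 0, "dy": 0, "dz": 0, "twist": 0},
])

```text
time: 27.9
tool_pos: [0.4533, 0.3552, 0.0171]
eef_rot: [3.14, -0.001, 1.427]
contact_force: [-0.0, -0.7, -0.2]
opening: 0.399
```

Call:
send_rows([
  {"dx": 0, "dy": 0, "dz": 0, "twist": 0},
  {"dx": 0, "dy": 0, "dz": 0, "twist": 0},
  {"dx": 0, "dy": 0, "dz": 0, "twist": 0},
  {"dx": 0, "dy": 0, "dz": 0, "twist": 0},
  {"dx": 0, "dy": 0, "dz": -20, "twist": 0},
  {"dx": 0, "dy": 0, "dz": -45, "twist": 0},
  {"dx": 0, "dy": 0, "dz": -50, "twist": 0},
  {"dx": 0, "dy": 0, "dz": 0, "twist": 0},
], gripper=4)

```text
time: 28.7
tool_pos: [0.4547, 0.3569, 0.1384]
eef_rot: [3.133, -0.007, 1.428]
contact_force: [-0.1, -0.2, -1.3]
opening: 0.14
```

```bash
python3 plan.py 570 6 62 ; python3 sk.py
```

```text
t=28.7 pos=[454.7 356.9 138.4] yaw=81.8 j=[ 0.53  0.2   1.57 -0.    1.36 -0.9 ] F=[-0.1 -0.2 -1.3] open=11.9
 -> twist 0.0; then dx -330.9 dy 164.0 dz 76.4
white blob [118. 242.] 9 [444.5 377.2  25. ]
```

View pics/sks.png

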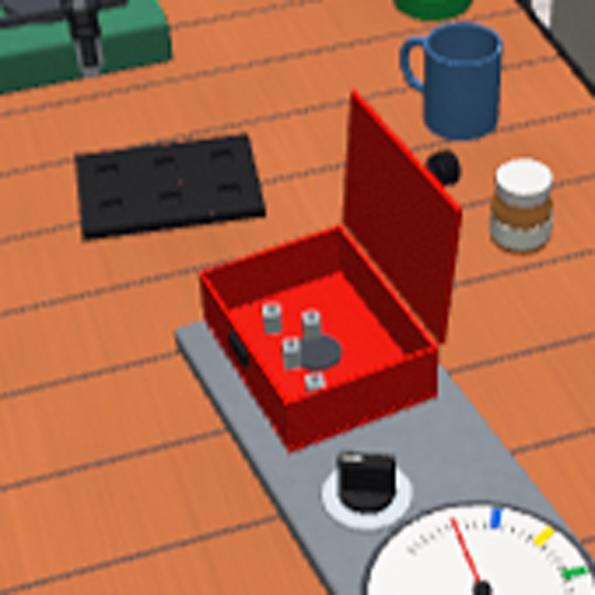

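Call:
send_rows([
  {"dx": -41.3, "dy": 20.5, "dz": 0, "twist": 0},
  {"dx": -41.3, "dy": 20.5, "dz": 0, "twist": 0},
  {"dx": -41.3, "dy": 20.5, "dz": 0, "twist": 0},
  {"dx": -41.3, "dy": 20.5, "dz": 0, "twist": 0},
  {"dx": -41.3, "dy": 20.5, "dz": 0, "twist": 0},
  {"dx": -41.3, "dy": 20.5, "dz": 0, "twist": 0},
  {"dx": -41.3, "dy": 20.5, "dz": 0, "twist": 0},
  {"dx": -41.3, "dy": 20.5, "dz": 0, "twist": 0},
])

```text
time: 29.65
tool_pos: [0.5673, 0.0031, 0.1294]
eef_rot: [-3.14, 0.0, 1.428]
contact_force: [0.5, 0.8, 0.4]
opening: 0.145
```

Call:
send_rows([
  {"dx": 0, "dy": 0, "dz": 0, "twist": 0},
  {"dx": 0, "dy": 0, "dz": 40, "twist": 0},
  {"dx": 0, "dy": 0, "dz": 33, "twist": 0},
  {"dx": 0, "dy": 0, "dz": 0, "twist": 0},
  {"dx": 0, "dy": 0, "dz": 0, "twist": 0},
])

```text
time: 30.15
tool_pos: [0.5673, 0.0054, 0.0574]
eef_rot: [-3.14, 0.0, 1.428]
contact_force: [1.4, -0.3, 1.0]
opening: 0.139
```

Call:
send_rows([
  {"dx": 0, "dy": 0, "dz": 0, "twist": 0},
  {"dx": 0, "dy": 0, "dz": 0, "twist": 0},
  {"dx": 0, "dy": 0, "dz": 0, "twist": 0},
  {"dx": 0, "dy": 0, "dz": -35, "twist": 0},
  {"dx": 0, "dy": 0, "dz": -45, "twist": 0},
  {"dx": 0, "dy": 0, "dz": -40, "twist": 0},
  {"dx": 0, "dy": 0, "dz": -40, "twist": 0},
  {"dx": 0, "dy": 0, "dz": -40, "twist": 0},
], gripper=34)

```text
time: 30.95
tool_pos: [0.5673, 0.0052, 0.2598]
eef_rot: [3.14, 0.0, 1.428]
contact_force: [1.4, 0.0, 0.7]
opening: 0.401
```

```bash
python3 sk.py; python3 plan.py 676 43 290 97.9
python3 - <<'E'
from h import *
im,d=eyes.camera("side")
P=cloud("side",d)
r=cut_out("side","box_lid_handle")
for x in r[:2]:
    m=x["pixels"]&(d>0); print(x["box"],x["confidence"],np.median(P[m],0),P[m].max(0),P[m].min(0))
E
```

```text
white blob [ 95.9 272.3] 50 [348.9 441.3  25. ]
nn [140.3 224.3  52.3  53.7] 0.52 [501.8 310.7  20. ]
t=31.1 pos=[568.4   5.  260.6] yaw=81.8 j=[-0.13  0.13  1.41 -0.    1.6  -1.55] F=[-0.1  0.7 -0.7] open=33.7
 -> twist -16.1; then dx 22.8 dy 111.8 dz -29.4
```

View pics/sks.png

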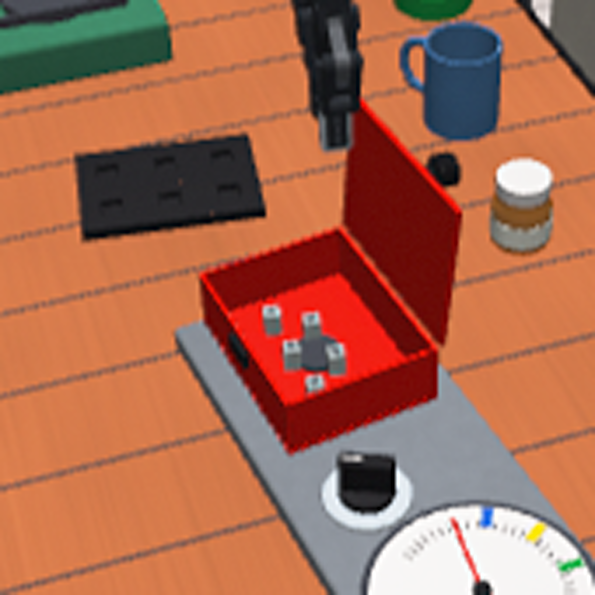

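All five sinkers are in the box and the tray is empty. Now back over the lid knob, which has sunk about 6 mm with the load.

Call:
send_rows([
  {"dx": 0, "dy": 0, "dz": -30, "twist": -8.05},
  {"dx": 0, "dy": 0, "dz": 0, "twist": -8.05},
  {"dx": 7.5, "dy": 37, "dz": 0, "twist": 0},
  {"dx": 7.5, "dy": 37, "dz": 0, "twist": 0},
  {"dx": 7.5, "dy": 37, "dz": 0, "twist": 0},
  {"dx": 0, "dy": 0, "dz": 0, "twist": 0},
  {"dx": 0, "dy": 0, "dz": 40, "twist": 0},
  {"dx": 0, "dy": 0, "dz": 0, "twist": 0},
], gripper=50)

```text
time: 32.0
tool_pos: [0.6726, 0.0427, 0.2413]
eef_rot: [-3.133, -0.002, 1.709]
contact_force: [0.1, 0.3, -0.9]
opening: 0.583
```

```bash
python3 plan.py 676 43 158 97.9
python3 - <<'E'
from h import *
im,d=eyes.camera("side"); P=cloud("side",d)
for (u,v) in ((276,138),(277,139),(277,140)): print(P[v,u].round(4))
save("pics/s17.png",cv2.resize(im[70:230,200:360],None,fx=3.7,fy=3.7,interpolation=2))
E
```

```text
t=32.0 pos=[672.6  42.7 241.3] yaw=97.9 j=[-0.05  0.36  1.15 -0.    1.63 -1.76] F=[ 0.1  0.3 -0.9] open=49.8
 -> twist 0.0; then dx -0.2 dy 3.4 dz 83.3
[0.666  0.0339 0.1894]
[0.668  0.0315 0.1873]
[0.6693 0.0345 0.1814]
```

View pics/s17.png

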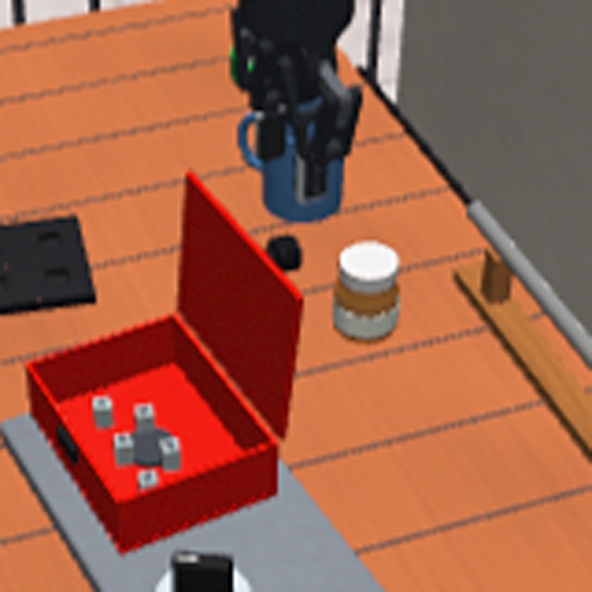

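Call:
send_rows([
  {"dx": 0, "dy": 2, "dz": 40, "twist": 0},
  {"dx": 0, "dy": 0, "dz": 35, "twist": 0},
  {"dx": 0, "dy": 0, "dz": 7, "twist": 0},
  {"dx": 0, "dy": 0, "dz": 0, "twist": 0},
  {"dx": 0, "dy": 0, "dz": 0, "twist": 0},
])

```text
time: 32.55
tool_pos: [0.6772, 0.0428, 0.1682]
eef_rot: [3.139, 0.001, 1.709]
contact_force: [-0.3, 0.2, 0.6]
opening: 0.587
```

Call:
send_rows([
  {"dx": 0, "dy": 0, "dz": 0, "twist": 0},
  {"dx": 0, "dy": 0, "dz": 0, "twist": 0},
  {"dx": 0, "dy": 0, "dz": 0, "twist": 0},
  {"dx": 0, "dy": 0, "dz": 0, "twist": 0},
], gripper=15, grip_force=40)

```text
time: 32.95
tool_pos: [0.6766, 0.0431, 0.1658]
eef_rot: [3.141, -0.0, 1.709]
contact_force: [2.3, 2.2, 0.5]
opening: 0.302
```

```bash
python3 plan.py;  python3 look.py side 200 360 70 230 3.7 pics/s18.png
```

```text
t=33.0 pos=[676.6  43.1 165.8] yaw=97.9 j=[-0.05  0.39  1.27  0.    1.48 -1.76] F=[2.3 2.2 0.5] open=25.8
 -> twist 0.0; then dx 0.0 dy 0.0 dz -0.0
```

View pics/s18.png

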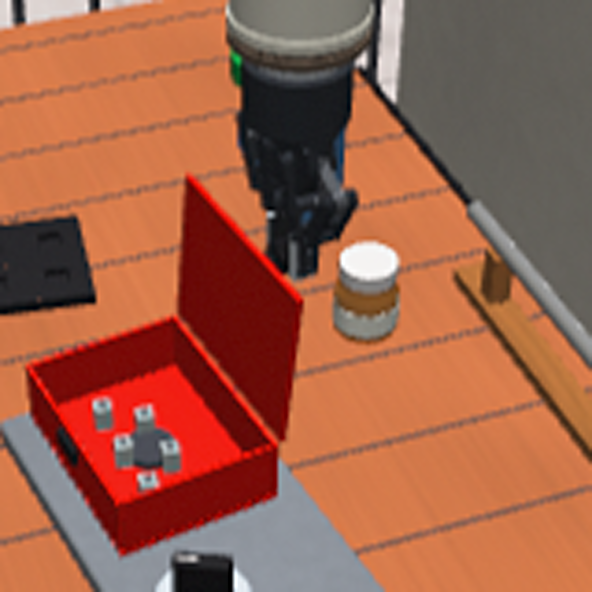

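Knob held. Reversing the arc.

Call:
send_rows([
  {"dx": 0, "dy": -9.6, "dz": -4.8, "twist": 0},
  {"dx": 0, "dy": -10.1, "dz": -3.8, "twist": 0},
  {"dx": 0, "dy": -10.4, "dz": -2.8, "twist": 0},
  {"dx": 0, "dy": -10.6, "dz": -1.8, "twist": 0},
  {"dx": 0, "dy": -10.8, "dz": -0.7, "twist": 0},
  {"dx": 0, "dy": -10.8, "dz": 0.4, "twist": 0},
  {"dx": 0, "dy": -10.7, "dz": 1.5, "twist": 0},
])

```text
time: 33.7
tool_pos: [0.6035, 0.033, 0.1777]
eef_rot: [3.141, -0.0, 1.709]
contact_force: [2.9, 4.2, 0.4]
opening: 0.307
```

Call:
send_rows([
  {"dx": 0, "dy": -10.5, "dz": 2.5, "twist": 0},
  {"dx": 0, "dy": -10.2, "dz": 3.6, "twist": 0},
  {"dx": 0, "dy": -9.8, "dz": 4.6, "twist": 0},
  {"dx": 0, "dy": -9.3, "dz": 5.5, "twist": 0},
  {"dx": 0, "dy": 0, "dz": 0, "twist": 0},
])

```text
time: 34.2
tool_pos: [0.5633, 0.0274, 0.1608]
eef_rot: [-3.14, -0.0, 1.709]
contact_force: [-1.0, 3.6, 0.6]
opening: 0.306
```

```bash
python3 plan.py;  python3 look.py side 180 340 90 250 3.7 pics/s19.png
```

```text
t=34.2 pos=[563.3  27.4 160.8] yaw=97.9 j=[-0.09  0.16  1.57 -0.    1.41 -1.8 ] F=[-1.   3.6  0.6] open=26.1
 -> twist 0.0; then dx 0.0 dy 0.0 dz -0.0
```

View pics/s19.png

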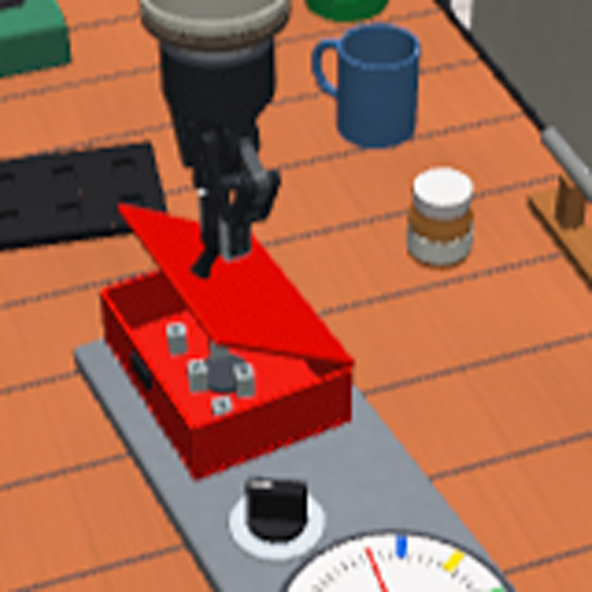

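Call:
send_rows([
  {"dx": 0, "dy": -8.7, "dz": 6.4, "twist": 0},
  {"dx": 0, "dy": -8, "dz": 7.2, "twist": 0},
  {"dx": 0, "dy": -7.2, "dz": 8, "twist": 0},
  {"dx": 0, "dy": -6.4, "dz": 8.7, "twist": 0},
  {"dx": 0, "dy": 0, "dz": 0, "twist": 0},
  {"dx": 0, "dy": -5.5, "dz": 9.3, "twist": 0},
  {"dx": 0, "dy": 0, "dz": 0, "twist": 0},
])

```text
time: 34.95
tool_pos: [0.5292, 0.0226, 0.1214]
eef_rot: [-3.141, -0.0, 1.709]
contact_force: [-3.4, 5.5, 0.8]
opening: 0.304
```

```bash
python3 plan.py;  python3 look.py side 180 340 90 250 3.7 pics/s20.png
```

```text
t=35.0 pos=[529.2  22.6 121.4] yaw=97.9 j=[-0.1   0.12  1.7   0.    1.32 -1.81] F=[-3.4  5.5  0.8] open=26.0
 -> twist 0.0; then dx 0.0 dy 0.0 dz -0.0
```

View pics/s20.png

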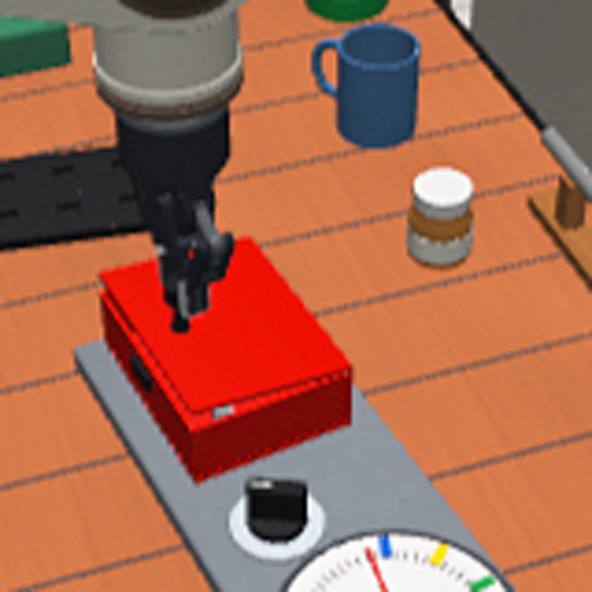

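Nearly shut; a sinker top still shows through the narrow gap at (222,410). Pressing the last bit.

Call:
send_rows([
  {"dx": 0, "dy": -2.5, "dz": 5, "twist": 0},
  {"dx": 0, "dy": -2, "dz": 5, "twist": 0},
  {"dx": 0, "dy": 0, "dz": 0, "twist": 0},
  {"dx": 0, "dy": 0, "dz": 0, "twist": 0},
])

```text
time: 35.4
tool_pos: [0.5249, 0.022, 0.112]
eef_rot: [-3.141, -0.0, 1.709]
contact_force: [-3.7, 5.4, 1.1]
opening: 0.301
```

```bash
python3 plan.py;  python3 look.py side 180 340 90 250 3.7 pics/s21.png
```

```text
t=35.4 pos=[524.9  22.  112. ] yaw=97.9 j=[-0.1   0.12  1.72  0.    1.3  -1.81] F=[-3.7  5.4  1.1] open=25.7
 -> twist 0.0; then dx 0.0 dy 0.0 dz -0.0
```

View pics/s21.png

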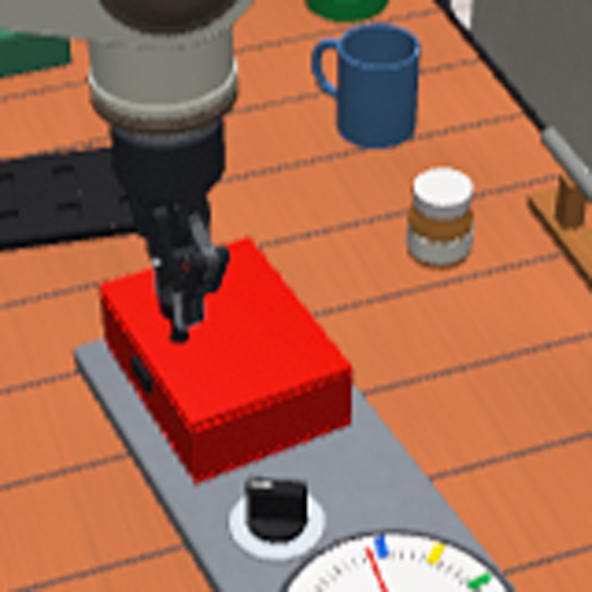

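Call:
send_rows([
  {"dx": 0, "dy": -0.5, "dz": 3, "twist": 0},
  {"dx": 0, "dy": 0, "dz": 0, "twist": 0},
  {"dx": 0, "dy": 0, "dz": 0, "twist": 0},
])

```text
time: 35.75
tool_pos: [0.5244, 0.0219, 0.1095]
eef_rot: [-3.141, -0.0, 1.709]
contact_force: [-7.6, 5.3, 7.9]
opening: 0.306
```

Call:
send_rows([
  {"dx": 0, "dy": 0, "dz": 3, "twist": 0},
  {"dx": 0, "dy": 0, "dz": 0, "twist": 0},
  {"dx": 0, "dy": 0, "dz": 0, "twist": 0},
])

```text
time: 36.05
tool_pos: [0.5251, 0.0219, 0.1083]
eef_rot: [3.14, 0.0, 1.709]
contact_force: [-12.5, 6.8, 30.7]
opening: 0.305
```

Call:
send_rows([
  {"dx": 0, "dy": 0, "dz": 3, "twist": 0},
  {"dx": 0, "dy": 0, "dz": 0, "twist": 0},
  {"dx": 0, "dy": 0, "dz": 0, "twist": 0},
])

```text
time: 36.35
tool_pos: [0.526, 0.0221, 0.1065]
eef_rot: [3.137, 0.001, 1.709]
contact_force: [-10.4, 8.2, 41.8]
opening: 0.3
```

```bash
python3 plan.py;  python3 look.py side 180 340 90 250 3.7 pics/s22.png
```

```text
t=36.4 pos=[526.   22.1 106.5] yaw=97.9 j=[-0.1   0.12  1.73  0.    1.29 -1.81] F=[-10.4   8.2  41.8] open=25.6
 -> twist 0.0; then dx 0.0 dy 0.0 dz -0.0
```

View pics/s22.png

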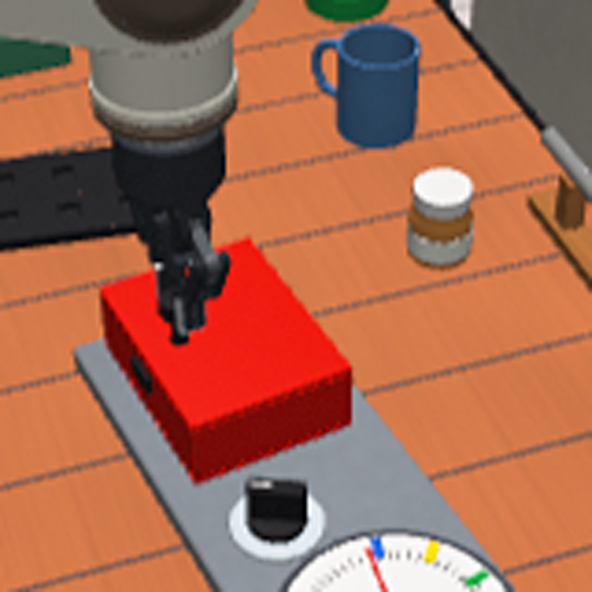

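42 N pressed down and the seam looks flat. Relax the push, open and lift away.

Call:
send_rows([
  {"dx": 0, "dy": 0, "dz": -3, "twist": 0},
  {"dx": 0, "dy": 0, "dz": 0, "twist": 0},
  {"dx": 0, "dy": 0, "dz": 0, "twist": 0},
])

```text
time: 36.7
tool_pos: [0.5259, 0.0221, 0.107]
eef_rot: [3.138, -0.0, 1.709]
contact_force: [4.9, 8.3, 5.7]
opening: 0.299
```

Call:
send_rows([
  {"dx": 0, "dy": 0, "dz": 0, "twist": 0},
  {"dx": 0, "dy": 0, "dz": 0, "twist": 0},
  {"dx": 0, "dy": 0, "dz": 0, "twist": 0},
  {"dx": 0, "dy": 0, "dz": 0, "twist": 0},
  {"dx": 0, "dy": 0, "dz": -20, "twist": 0},
  {"dx": 0, "dy": 0, "dz": -45, "twist": 0},
  {"dx": 0, "dy": 0, "dz": -45, "twist": 0},
  {"dx": 0, "dy": 0, "dz": 0, "twist": 0},
], gripper=50)

```text
time: 37.5
tool_pos: [0.5261, 0.0215, 0.2216]
eef_rot: [3.134, 0.002, 1.709]
contact_force: [0.6, -0.6, 0.1]
opening: 0.584
```

```bash
python3 plan.py;  python3 look.py side 180 340 90 250 3.7 pics/s23.png
```

```text
t=37.5 pos=[526.1  21.5 221.6] yaw=97.9 j=[-0.11  0.05  1.57 -0.    1.52 -1.81] F=[ 0.6 -0.6  0.1] open=49.9
 -> twist 0.0; then dx 0.0 dy 0.0 dz -0.0
```

View pics/s23.png

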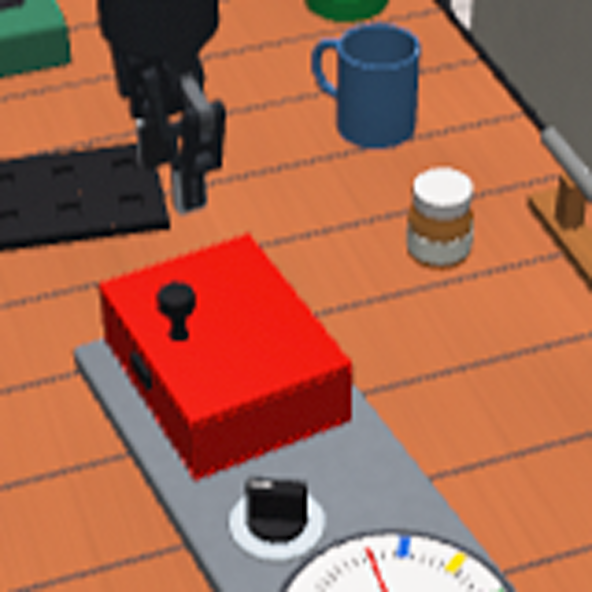

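Run:
```python
from h import *
im,d=eyes.camera("side"); P=cloud("side",d); hsv=cv2.cvtColor(im,cv2.COLOR_RGB2HSV)
red=((hsv[...,0]<5)|(hsv[...,0]>175))&(hsv[...,1]>200)&(hsv[...,2]>200)
u,v=np.meshgrid(np.arange(512),np.arange(384)); red&=(u>190)&(u<280)&(v>140)&(v<230)
red=cv2.erode(red.astype(np.uint8),np.ones((5,5)))>0
c,s=np.cos(np.radians(7.95)),np.sin(np.radians(7.95)); Q=P[red]; r=Q-np.array([.5585,.0266,0]); X=r[:,0]*c+r[:,1]*s; Y=-r[:,0]*s+r[:,1]*c
A=np.c_[X,Y,np.ones(len(X))]; sol,*_=np.linalg.lstsq(A,Q[:,2],rcond=None); print("slopes x,y, z0",sol.round(4),len(X), "resid",np.std(A@sol-Q[:,2]).round(4))
# same vs platform gray base
g=(hsv[...,1]<60)&(P[...,2]>.012)&(P[...,2]<.03)&(u>180)&(u<420)&(v>150)&(v<320)&(hsv[...,2]<150)
Q=P[g]; r=Q-np.array([.5585,.0266,0]); A=np.c_[r[:,0]*c+r[:,1]*s,-r[:,0]*s+r[:,1]*c,np.ones(len(Q))]; print(np.linalg.lstsq(A,Q[:,2],rcond=None)[0].round(4),len(Q))
# dial
for nm in("pointer_tip","mark_blue","mark_green","trim_knob_grip"):
  print(nm,[(unproj("side",*x["position"],.026 if nm!="trim_knob_grip" else .059).round(4),round(x["confidence"],2)) for x in place_of("side",nm)])
```

```text
slopes x,y, z0 [-0.3399 -0.5261  0.0868] 1218 resid 0.0318
[ 0.0069 -0.0069  0.0213] 1692
pointer_tip [(array([ 0.5952, -0.1607,  0.026 ]), 0.5), (array([ 0.6504, -0.1883,  0.026 ]), 0.5)]
mark_blue [(array([ 0.6275, -0.1748,  0.026 ]), 0.56), (array([ 0.5984, -0.5038,  0.026 ]), 0.38), (array([ 0.5546, -0.0921,  0.026 ]), 0.22)]
mark_green [(array([ 0.6592, -0.2283,  0.026 ]), 0.88)]
trim_knob_grip [(array([ 0.5478, -0.1203,  0.059 ]), 0.56), (array([0.5461, 0.096 , 0.059 ]), 0.44)]
```

```bash
python3 - <<'E'
from h import *
c,s=np.cos(np.radians(7.95)),np.sin(np.radians(7.95))
def loc(Q,o): r=Q-np.array([*o,0]); return r[:,0]*c+r[:,1]*s, -r[:,0]*s+r[:,1]*c
u,v=np.meshgrid(np.arange(512),np.arange(384))
for n in("side","top"):
    im,d=eyes.camera(n); P=cloud(n,d); hsv=cv2.cvtColor(im,cv2.COLOR_RGB2HSV)
    X,Y=loc(P.reshape(-1,3),(.5585,.0266)); X=X.reshape(d.shape);Y=Y.reshape(d.shape)
    m=(abs(X)<.06)&(abs(Y)<.08)&(P[...,2]>.07)&(P[...,2]<.11)&(hsv[...,1]>200)&(d>0)
    if m.sum()>50:
        A=np.c_[X[m],Y[m],np.ones(m.sum())]; sol=np.linalg.lstsq(A,P[m][:,2],rcond=None)[0]; print(n,"lid",sol.round(4),m.sum())
    m=(np.hypot(P[...,0]-.548,P[...,1]+.122)<.04)&(P[...,2]>.045)&(P[...,2]<.08)&(hsv[...,2]<90)&(d>0)
    Q=P[m]; w=cv2.minAreaRect((Q[:,:2]*1000).astype(np.float32)); print(n,"knob",m.sum(),w,np.percentile(Q[:,2],[50,95]))
    q=(Q[:,:2]-Q[:,:2].mean(0)); e,V=np.linalg.eigh(q.T@q); print(Q.mean(0).round(4),np.degrees(np.arctan2(V[1,1],V[0,1])),np.sqrt(e/len(Q)))
    b=proj(n,[.549,-.122,.05]).astype(int); save(f"pics/k_{n}.png",cv2.resize(im[b[1]-25:b[1]+25,b[0]-25:b[0]+25],None,fx=9,fy=9,interpolation=2))
E
python3 -c "
import cv2,numpy as np
cv2.imwrite('pics/k.png',np.hstack([cv2.resize(cv2.imread('pics/k_%s.png'%n),(400,400)) for n in('side','top')]))"
```

```text
side lid [0.0035 0.0063 0.0906] 1613
side knob 129 ((547.3912353515625, -123.68865966796875), (13.637661933898926, 40.88209533691406), 67.94190979003906) [0.06144333 0.06966612]
[ 0.5486 -0.1264  0.0601] 158.15854107543873 [0.00287147 0.01194577]
top lid [0.0126 0.0653 0.0922] 64
top knob 51 ((547.5219116210938, -121.35778045654297), (12.47852897644043, 36.39820098876953), 64.06297302246094) [0.06474276 0.06790927]
[ 0.5476 -0.1215  0.0645] 153.4406288469467 [0.00408066 0.01101956]
```

View pics/k.png

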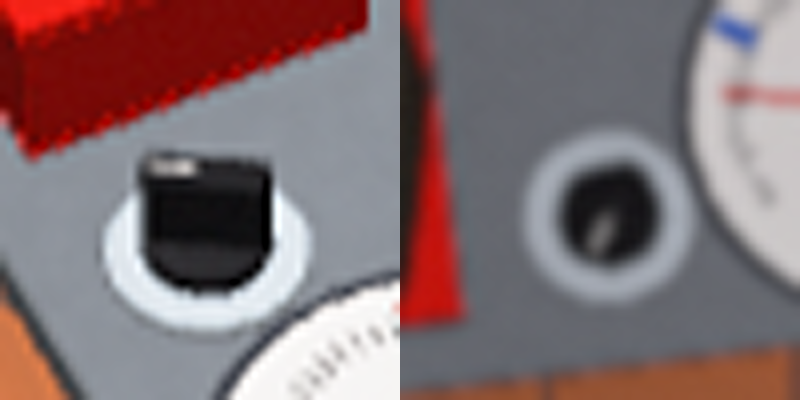

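Lid slope equals the base's slope within 0.004 rad, so it is shut. The knob bar lies at about 155°, so the jaws go to yaw 65.5°. Now the dial angles.

```bash
cat > dial.py <<'E'
from h import *
import sys
def wrapd(a): return (a+180)%360-180
def dial(n,C=(.5963,-.2360),show=None):
    im,d=eyes.camera(n); hsv=cv2.cvtColor(im,cv2.COLOR_RGB2HSV).astype(int); H,S,V=hsv[...,0],hsv[...,1],hsv[...,2]
    K,R,t=cal(n); u,v=np.meshgrid(np.arange(512),np.arange(384)); r=np.stack([(u-K[0,2])/K[0,0],(v-K[1,2])/K[1,1],np.ones(u.shape)],-1)@R
    Cc=-R.T@t; W=Cc+r*((.0255-Cc[2])/r[...,2])[...,None]
    # fit white disc for centre
    disc=(S<45)&(V>150)&(np.hypot(W[...,0]-C[0],W[...,1]-C[1])<.1)
    x=W[...,0]-C[0]; y=W[...,1]-C[1]; rad=np.hypot(x,y)
    k,l,st,ce=cv2.connectedComponentsWithStats((disc).astype(np.uint8)); i=1+np.argmax(st[1:,4]); 
    cnt=cv2.findContours((l==i).astype(np.uint8),cv2.RETR_EXTERNAL,cv2.CHAIN_APPROX_NONE)[0]; cnt=max(cnt,key=cv2.contourArea); hull=cv2.convexHull(cnt)
    fill=cv2.fillConvexPoly(np.zeros(d.shape,np.uint8),hull,1)>0
    c2=W[fill][:,:2].mean(0); C=c2 if len(sys.argv)>1 and sys.argv[1]=="fit" else C
    x=W[...,0]-C[0]; y=W[...,1]-C[1]; rad=np.hypot(x,y)
    print(n,"disc centre",c2.round(4),"r",np.sqrt(fill.sum()and (np.ptp(W[fill][:,0])/2*np.ptp(W[fill][:,1])/2)).round(4))
    out={}
    for nm,m in {"pointer":((H<6)|(H>174))&(S>90)&(V>90)&(rad>.02)&(rad<.075),"blue":(H>100)&(H<130)&(S>90)&(rad>.045)&(rad<.082),"yellow":(H>20)&(H<35)&(S>100)&(rad>.045)&(rad<.082),"green":(H>45)&(H<85)&(S>80)&(rad>.045)&(rad<.082)}.items():
        if m.sum()<3: continue
        # pointer includes red tail opposite; use far part
        mm=m&(rad>.035) if nm=="pointer" else m
        w=S[mm].astype(float); a=np.degrees(np.arctan2((y[mm]*w).sum()/w.sum(),(x[mm]*w).sum()/w.sum())); out[nm]=a
        print("  ",nm,round(a,2),mm.sum(),"r",rad[mm].mean().round(4),"spread",np.std(wrapd(np.degrees(np.arctan2(y[mm],x[mm]))-a)).round(2))
    for nm in("blue","yellow","green"):
        if nm in out and "pointer" in out: print("   cw from pointer to",nm,round(wrapd(out["pointer"]-out[nm]),2),"deg")
    b=proj(n,[*C,.025]).astype(int); q=50; save(f"pics/dial_{n}{show or ''}.png",cv2.resize(im[b[1]-q:b[1]+q,b[0]-q:b[0]+q],None,fx=5,fy=5,interpolation=2))
if __name__=="__main__":
    for n in("top","side"): dial(n)
E
python3 dial.py fit; python3 plan.py 549 -122.5 110 65.5
```

```text
top disc centre [ 0.5939 -0.2355] r 0.0774
   blue 64.47 8 r 0.0694 spread 1.37
   yellow 33.11 11 r 0.0695 spread 1.7
   green 1.77 6 r 0.0688 spread 1.26
side disc centre [ 0.5943 -0.2362] r 0.081
   pointer 84.31 20 r 0.0547 spread 1.36
   blue 64.87 18 r 0.0733 spread 1.97
   yellow 34.75 17 r 0.0725 spread 1.79
   green 4.4 15 r 0.071 spread 1.62
   cw from pointer to blue 19.44 deg
   cw from pointer to yellow 49.56 deg
   cw from pointer to green 79.91 deg
t=38.0 pos=[524.2  21.8 215. ] yaw=97.9 j=[-0.11  0.05  1.58 -0.    1.51 -1.81] F=[-0.   0.2 -1. ] open=50.0
 -> twist 32.4; then dx -121.0 dy 82.4 dz 105.0
```

Call:
send_rows([
  {"dx": 0, "dy": 0, "dz": 0, "twist": 8.1},
  {"dx": 0, "dy": 0, "dz": 0, "twist": 8.1},
  {"dx": 0, "dy": 0, "dz": 0, "twist": 8.1},
  {"dx": 0, "dy": 0, "dz": 0, "twist": 8.1},
  {"dx": -40, "dy": 27.5, "dz": 0, "twist": 0},
  {"dx": -40, "dy": 27.5, "dz": 0, "twist": 0},
  {"dx": -41, "dy": 27.5, "dz": 20, "twist": 0},
  {"dx": 0, "dy": 0, "dz": 45, "twist": 0},
], gripper=40)

```text
time: 38.8
tool_pos: [0.5506, -0.1248, 0.1535]
eef_rot: [3.136, 0.001, 1.14]
contact_force: [-0.0, 0.4, -1.1]
opening: 0.47
```

Call:
send_rows([
  {"dx": 0, "dy": 0, "dz": 30, "twist": 0},
  {"dx": 0, "dy": 0, "dz": 0, "twist": 0},
  {"dx": 0, "dy": 0, "dz": 0, "twist": 0},
])

```text
time: 39.1
tool_pos: [0.5489, -0.1195, 0.1226]
eef_rot: [-3.141, 0.0, 1.144]
contact_force: [-0.4, 0.7, 1.1]
opening: 0.466
```

```bash
python3 plan.py 549 -122.5 43 65.5; python3 look.py side 200 320 160 280 5 pics/s24.png
```

```text
t=39.1 pos=[ 548.9 -119.5  122.6] yaw=65.5 j=[-0.35  0.18  1.62 -0.    1.34 -1.5 ] F=[-0.4  0.7  1.1] open=39.8
 -> twist 0.0; then dx -2.7 dy 1.3 dz 79.6
```

View pics/s24.png

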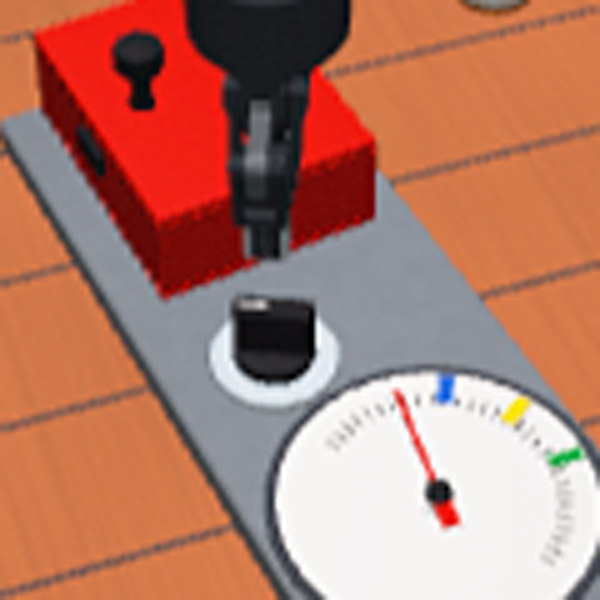

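Jaws are over the knob, with the bar across them. Down and grip.

Call:
send_rows([
  {"dx": -2.5, "dy": 1, "dz": 40, "twist": 0},
  {"dx": 0, "dy": 0, "dz": 30, "twist": 0},
  {"dx": 0, "dy": 0, "dz": 9, "twist": 0},
  {"dx": 0, "dy": 0, "dz": 0, "twist": 0},
  {"dx": 0, "dy": 0, "dz": 0, "twist": 0},
])

```text
time: 39.65
tool_pos: [0.5498, -0.1225, 0.045]
eef_rot: [3.139, -0.0, 1.144]
contact_force: [0.3, 0.0, -0.1]
opening: 0.467
```

Call:
send_rows([
  {"dx": 0, "dy": 0, "dz": 0, "twist": 0},
  {"dx": 0, "dy": 0, "dz": 0, "twist": 0},
  {"dx": 0, "dy": 0, "dz": 0, "twist": 0},
  {"dx": 0, "dy": 0, "dz": 0, "twist": 0},
], gripper=4, grip_force=40)

```text
time: 40.05
tool_pos: [0.5491, -0.1234, 0.0445]
eef_rot: [3.139, 0.002, 1.144]
contact_force: [-5.4, -7.5, 11.2]
opening: 0.155
```

```bash
python3 plan.py; python3 dial.py fit;python3 look.py side 200 320 160 280 5 pics/s25.png
```

```text
t=40.0 pos=[ 549.1 -123.4   44.5] yaw=65.5 j=[-0.36  0.26  1.7  -0.    1.18 -1.5 ] F=[-5.4 -7.5 11.2] open=13.2
 -> twist 0.0; then dx 0.0 dy 0.0 dz -0.0
top disc centre [ 0.5904 -0.2428] r 0.0759
   yellow 36.57 9 r 0.0752 spread 1.5
   green 7.48 6 r 0.0729 spread 1.11
side disc centre [ 0.5943 -0.2361] r 0.0809
   pointer 84.39 19 r 0.0538 spread 1.39
   blue 64.81 18 r 0.0733 spread 1.97
   yellow 34.68 17 r 0.0725 spread 1.79
   green 4.33 15 r 0.071 spread 1.62
   cw from pointer to blue 19.59 deg
   cw from pointer to yellow 49.72 deg
   cw from pointer to green 80.06 deg
```

View pics/s25.png

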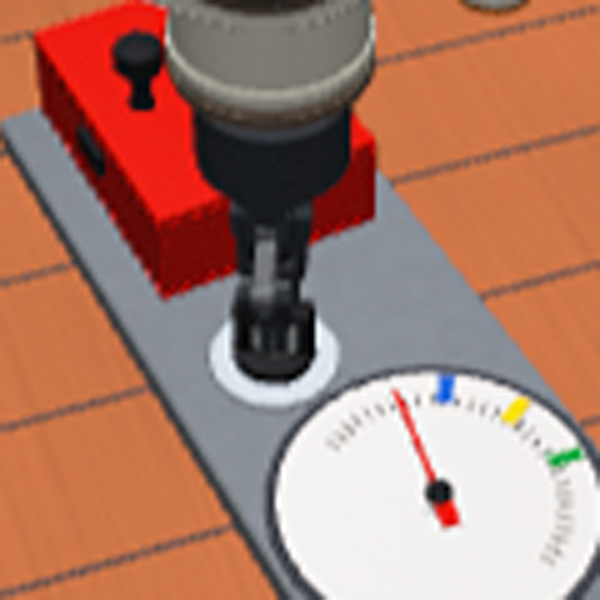

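Call:
send_rows([
  {"dx": 0, "dy": 0, "dz": 0, "twist": 8},
  {"dx": 0, "dy": 0, "dz": 0, "twist": 8},
  {"dx": 0, "dy": 0, "dz": 0, "twist": 8},
  {"dx": 0, "dy": 0, "dz": 0, "twist": 8},
  {"dx": 0, "dy": 0, "dz": 0, "twist": 8},
  {"dx": 0, "dy": 0, "dz": 0, "twist": 0},
])

```text
time: 40.8
tool_pos: [0.5486, -0.124, 0.0445]
eef_rot: [3.138, 0.001, 0.44]
contact_force: [-11.3, -14.1, 12.8]
opening: 0.156
```

```bash
python3 plan.py n n n 25.5; python3 dial.py fit
```

```text
t=40.8 pos=[ 548.6 -124.    44.5] yaw=25.2 j=[-0.36  0.26  1.7  -0.    1.18 -0.8 ] F=[-11.3 -14.1  12.8] open=13.4
 -> twist -0.3; then dx 0.0 dy 0.0 dz -0.0
top disc centre [ 0.5905 -0.2428] r 0.0759
   yellow 36.58 9 r 0.0752 spread 1.5
   green 7.47 6 r 0.0729 spread 1.11
side disc centre [ 0.5943 -0.2361] r 0.0809
   pointer 71.95 19 r 0.0551 spread 1.2
   blue 64.78 18 r 0.0733 spread 1.97
   yellow 34.67 17 r 0.0725 spread 1.79
   green 4.33 15 r 0.071 spread 1.62
   cw from pointer to blue 7.17 deg
   cw from pointer to yellow 37.28 deg
   cw from pointer to green 67.62 deg
```

Pointer follows the knob. Shifting slightly to ease the side force, then turning on.

Call:
send_rows([
  {"dx": -1.8, "dy": 0.9, "dz": -1, "twist": 0},
  {"dx": 0, "dy": 0, "dz": 0, "twist": 8},
  {"dx": 0, "dy": 0, "dz": 0, "twist": 8},
  {"dx": 0, "dy": 0, "dz": 0, "twist": 8},
  {"dx": 0, "dy": 0, "dz": 0, "twist": 8},
  {"dx": 0, "dy": 0, "dz": 0, "twist": 8},
  {"dx": 0, "dy": 0, "dz": 0, "twist": 8},
  {"dx": 0, "dy": 0, "dz": 0, "twist": 0},
])

```text
time: 41.7
tool_pos: [0.5473, -0.1244, 0.0447]
eef_rot: [3.141, -0.0, -0.398]
contact_force: [-5.3, -3.5, 5.2]
opening: 0.151
```

Call:
send_rows([
  {"dx": 0, "dy": 0, "dz": 0, "twist": 8},
  {"dx": 0, "dy": 0, "dz": 0, "twist": 8},
  {"dx": 0, "dy": 0, "dz": 0, "twist": 8},
  {"dx": 0, "dy": 0, "dz": 0, "twist": 8},
  {"dx": 0, "dy": 0, "dz": 0, "twist": 8},
  {"dx": 0, "dy": 0, "dz": 0, "twist": 8},
  {"dx": 0, "dy": 0, "dz": 0, "twist": 0},
])

```text
time: 42.4
tool_pos: [0.5466, -0.1236, 0.0446]
eef_rot: [3.14, 0.001, -1.235]
contact_force: [-12.8, 1.6, 11.3]
opening: 0.156
```

```bash
python3 plan.py; python3 dial.py fit|grep -A9 side
```

```text
t=42.4 pos=[ 546.6 -123.6   44.6] yaw=-70.8 j=[-0.36  0.26  1.71 -0.    1.18  0.88] F=[-12.8   1.6  11.3] open=13.3
 -> twist 0.0; then dx 0.0 dy -0.0 dz -0.0
side disc centre [ 0.5943 -0.2361] r 0.0809
   pointer 42.25 19 r 0.0539 spread 1.56
   blue 64.81 18 r 0.0733 spread 1.97
   yellow 34.69 17 r 0.0725 spread 1.79
   green 4.34 15 r 0.071 spread 1.62
   cw from pointer to blue -22.56 deg
   cw from pointer to yellow 7.56 deg
   cw from pointer to green 37.91 deg
```

Call:
send_rows([
  {"dx": 0.5, "dy": 1, "dz": 0, "twist": 0},
  {"dx": 0, "dy": 0, "dz": 0, "twist": 8},
  {"dx": 0, "dy": 0, "dz": 0, "twist": 8},
  {"dx": 0, "dy": 0, "dz": 0, "twist": 8},
  {"dx": 0, "dy": 0, "dz": 0, "twist": 8},
  {"dx": 0, "dy": 0, "dz": 0, "twist": 8},
  {"dx": 0, "dy": 0, "dz": 0, "twist": 8},
  {"dx": 0, "dy": 0, "dz": 0, "twist": 8},
])

```text
time: 43.3
tool_pos: [0.5466, -0.1226, 0.0447]
eef_rot: [3.14, 0.002, -2.213]
contact_force: [-3.4, 19.3, 9.6]
opening: 0.151
```

Call:
send_rows([
  {"dx": 0, "dy": 0, "dz": 0, "twist": 8},
  {"dx": 0, "dy": 0, "dz": 0, "twist": 8},
  {"dx": 0, "dy": 0, "dz": 0, "twist": 8},
  {"dx": 0, "dy": 0, "dz": 0, "twist": 0},
])

```text
time: 43.7
tool_pos: [0.5469, -0.1223, 0.0447]
eef_rot: [3.139, 0.002, -2.632]
contact_force: [-0.0, 21.8, 7.7]
opening: 0.157
```

```bash
python3 plan.py; python3 dial.py fit|grep -A9 side
```

```text
t=43.7 pos=[ 546.9 -122.3   44.7] yaw=-150.8 j=[-0.36  0.25  1.71  0.    1.18  2.27] F=[-0.  21.8  7.7] open=13.4
 -> twist 0.0; then dx -0.0 dy 0.0 dz -0.0
side disc centre [ 0.5943 -0.2361] r 0.0809
   pointer 16.73 18 r 0.0528 spread 1.63
   blue 64.81 18 r 0.0733 spread 1.97
   yellow 34.67 17 r 0.0725 spread 1.79
   green 4.34 15 r 0.071 spread 1.62
   cw from pointer to blue -48.07 deg
   cw from pointer to yellow -17.94 deg
   cw from pointer to green 12.4 deg
```

View pics/dial_side.png

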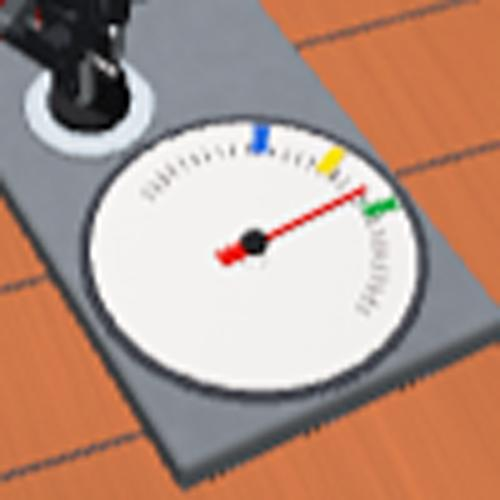

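About 12° remain, but the last joint nears its range. Release, lift, take clear pictures, and regrip turned back.

Call:
send_rows([
  {"dx": 0, "dy": 0, "dz": 0, "twist": 0},
  {"dx": 0, "dy": 0, "dz": 0, "twist": 0},
  {"dx": 0, "dy": 0, "dz": 0, "twist": 0},
  {"dx": 0, "dy": 0, "dz": -30, "twist": 0},
  {"dx": 0, "dy": 0, "dz": -45, "twist": 0},
  {"dx": 0, "dy": 0, "dz": 0, "twist": -8.5},
  {"dx": 0, "dy": 0, "dz": 0, "twist": -8.5},
  {"dx": 0, "dy": 0, "dz": 0, "twist": -8.5},
], gripper=40)

```text
time: 44.6
tool_pos: [0.5467, -0.1249, 0.1193]
eef_rot: [-3.141, -0.0, -2.175]
contact_force: [-0.4, 0.2, -0.6]
opening: 0.47
```

Call:
send_rows([
  {"dx": 0, "dy": 0, "dz": 0, "twist": -8.5},
  {"dx": 0, "dy": 0, "dz": 0, "twist": -8.5},
  {"dx": 0, "dy": 0, "dz": 0, "twist": -8.5},
  {"dx": 0, "dy": 0, "dz": 0, "twist": -8.5},
  {"dx": 0, "dy": 0, "dz": 0, "twist": -8.5},
  {"dx": 0, "dy": 0, "dz": 0, "twist": -8.5},
  {"dx": 0, "dy": 0, "dz": 0, "twist": -8.5},
  {"dx": 0, "dy": 0, "dz": 0, "twist": -8.5},
])

```text
time: 45.4
tool_pos: [0.5466, -0.1249, 0.1189]
eef_rot: [3.141, -0.0, -0.989]
contact_force: [-0.1, 0.4, 0.5]
opening: 0.465
```

Call:
send_rows([
  {"dx": 0, "dy": 0, "dz": 0, "twist": -8.5},
  {"dx": 0, "dy": 0, "dz": 0, "twist": -8.5},
  {"dx": 0, "dy": 0, "dz": 0, "twist": -8.5},
  {"dx": 0, "dy": 0, "dz": 0, "twist": -8.5},
  {"dx": 0, "dy": 0, "dz": 0, "twist": -8.5},
  {"dx": 0, "dy": 0, "dz": 0, "twist": -8.5},
  {"dx": 0, "dy": 0, "dz": 0, "twist": -8.5},
  {"dx": 0, "dy": 0, "dz": 0, "twist": -8.5},
])

```text
time: 46.2
tool_pos: [0.5467, -0.1249, 0.1189]
eef_rot: [3.141, -0.0, 0.198]
contact_force: [-1.2, 0.0, -0.2]
opening: 0.469
```

```bash
python3 plan.py 547.5 -122.8 45 29.2; python3 dial.py fit
python3 - <<'E'
from h import *
im,d=eyes.camera("side"); P=cloud("side",d); hsv=cv2.cvtColor(im,cv2.COLOR_RGB2HSV)
m=(np.hypot(P[...,0]-.548,P[...,1]+.122)<.035)&(P[...,2]>.045)&(P[...,2]<.08)&(hsv[...,2]<90)&(d>0)
print(cv2.minAreaRect((P[m][:,:2]*1000).astype(np.float32)))
hub=P[...,2][(np.hypot(P[...,0]-.5943,P[...,1]+.236)<.012)]; print("hub z",np.percentile(hub,[10,50,90]))
b=proj("side",[.575,-.18,.03]).astype(int); save("pics/s26.png",cv2.resize(im[b[1]-70:b[1]+70,b[0]-70:b[0]+70],None,fx=4,fy=4,interpolation=2))
E
```

```text
t=46.2 pos=[ 546.7 -124.9  118.9] yaw=11.4 j=[-0.36  0.18  1.63 -0.    1.33 -0.56] F=[-1.2  0.  -0.2] open=40.0
 -> twist -17.8; then dx 1.7 dy -1.4 dz 73.9
top disc centre [ 0.5899 -0.2506] r 0.0701
   green 13.33 6 r 0.0748 spread 1.06
side disc centre [ 0.5943 -0.2362] r 0.081
   pointer 16.85 18 r 0.0528 spread 1.65
   blue 64.86 18 r 0.0734 spread 1.97
   yellow 34.76 17 r 0.0725 spread 1.79
   green 4.42 15 r 0.071 spread 1.62
   cw from pointer to blue -48.01 deg
   cw from pointer to yellow -17.91 deg
   cw from pointer to green 12.43 deg
((547.4109497070312, -122.8014144897461), (14.108870506286621, 42.244728088378906), 27.18937110900879)
hub z [0.02662925 0.03109498 0.03519629]
```

View pics/dial_top.png

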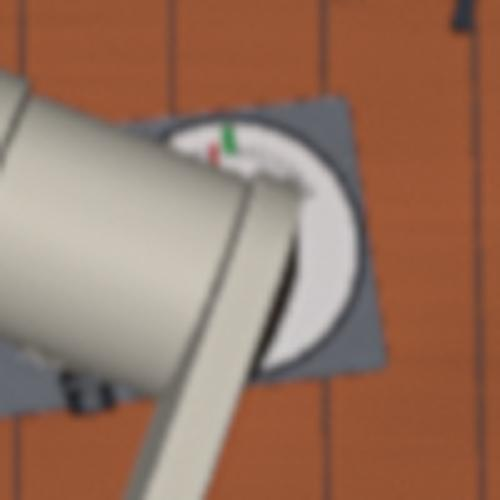

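View pics/s26.png

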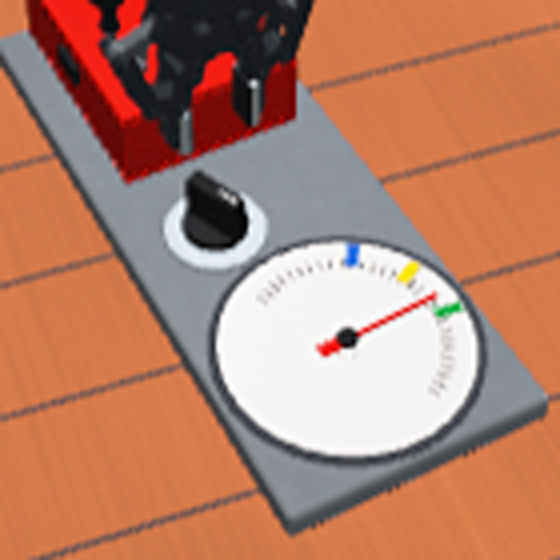

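From the top view the tip (214,152) is about 8–9° short of the green mark (229,142). The side view overstates it because the pointer stands above the disc. Regrip at yaw 28°.

Call:
send_rows([
  {"dx": 0, "dy": 0, "dz": 0, "twist": -8.4},
  {"dx": 0, "dy": 0, "dz": 0, "twist": -8.4},
  {"dx": 1.7, "dy": -1.4, "dz": 0, "twist": 0},
  {"dx": 0, "dy": 0, "dz": 40, "twist": 0},
  {"dx": 0, "dy": 0, "dz": 33, "twist": 0},
  {"dx": 0, "dy": 0, "dz": 0, "twist": 0},
  {"dx": 0, "dy": 0, "dz": 0, "twist": 0},
])

```text
time: 47.05
tool_pos: [0.5477, -0.1226, 0.0465]
eef_rot: [-3.141, 0.0, 0.481]
contact_force: [-0.6, -0.2, 1.0]
opening: 0.468
```

Call:
send_rows([
  {"dx": 0, "dy": 0, "dz": 0, "twist": 0},
  {"dx": 0, "dy": 0, "dz": 0, "twist": 0},
  {"dx": 0, "dy": 0, "dz": 0, "twist": 0},
  {"dx": 0, "dy": 0, "dz": 0, "twist": 0},
], gripper=4)

```text
time: 47.45
tool_pos: [0.5479, -0.1232, 0.0478]
eef_rot: [3.14, -0.001, 0.485]
contact_force: [-6.3, -1.2, 11.1]
opening: 0.157
```

```bash
python3 plan.py; python3 dial.py fit|grep -A9 side
```

```text
t=47.5 pos=[ 547.9 -123.2   47.8] yaw=27.8 j=[-0.36  0.25  1.7  -0.    1.18 -0.84] F=[-6.3 -1.2 11.1] open=13.4
 -> twist 0.0; then dx 0.0 dy 0.0 dz -0.0
side disc centre [ 0.5943 -0.2361] r 0.0809
   pointer 16.67 16 r 0.0514 spread 1.72
   blue 64.81 18 r 0.0733 spread 1.97
   yellow 34.67 17 r 0.0725 spread 1.79
   green 4.34 15 r 0.071 spread 1.62
   cw from pointer to blue -48.14 deg
   cw from pointer to yellow -18.01 deg
   cw from pointer to green 12.33 deg
```

Call:
send_rows([
  {"dx": 0, "dy": 0, "dz": 0, "twist": 7},
  {"dx": 0, "dy": 0, "dz": 0, "twist": 7},
  {"dx": 0, "dy": 0, "dz": 0, "twist": 6},
  {"dx": 0, "dy": 0, "dz": 0, "twist": 0},
])

```text
time: 47.95
tool_pos: [0.5479, -0.1232, 0.0478]
eef_rot: [3.14, -0.001, 0.131]
contact_force: [-6.9, -1.5, 11.0]
opening: 0.156
```

```bash
python3 plan.py; python3 dial.py fit|grep -A9 side
```

```text
t=48.0 pos=[ 547.9 -123.2   47.8] yaw=7.5 j=[-0.36  0.25  1.7  -0.    1.18 -0.49] F=[-6.9 -1.5 11. ] open=13.3
 -> twist 0.0; then dx 0.0 dy 0.0 dz -0.0
side disc centre [ 0.5943 -0.2361] r 0.0809
   pointer 9.75 15 r 0.0507 spread 1.6
   blue 64.81 18 r 0.0733 spread 1.97
   yellow 33.56 18 r 0.0721 spread 6.64
   green 3.96 12 r 0.0719 spread 1.43
   cw from pointer to blue -55.06 deg
   cw from pointer to yellow -23.81 deg
   cw from pointer to green 5.78 deg
```

View pics/dial_side.png

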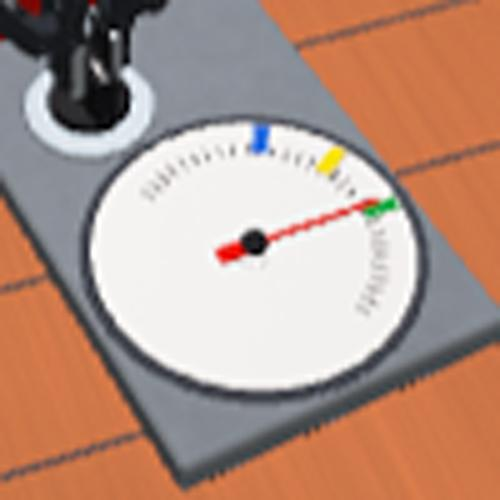

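View pics/dial_top.png

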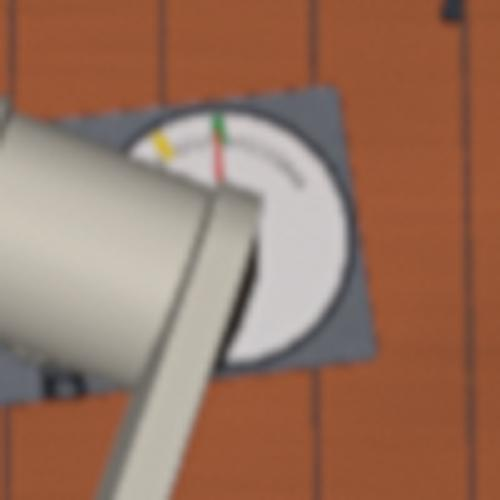

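Top view shows the tip now on the green mark's lower edge (218,133 against 220,127). Release and move well clear for an exact reading.

Call:
send_rows([
  {"dx": 0, "dy": 0, "dz": 0, "twist": 0},
  {"dx": 0, "dy": 0, "dz": 0, "twist": 0},
  {"dx": 0, "dy": 0, "dz": 0, "twist": 0},
  {"dx": 0, "dy": 0, "dz": -30, "twist": 0},
  {"dx": 0, "dy": 0, "dz": -45, "twist": 0},
  {"dx": 0, "dy": 0, "dz": -45, "twist": 0},
  {"dx": 0, "dy": -40, "dz": 0, "twist": 0},
  {"dx": 0, "dy": -45, "dz": 0, "twist": 0},
], gripper=40)

```text
time: 48.85
tool_pos: [0.5363, -0.0384, 0.1672]
eef_rot: [3.141, -0.002, 0.134]
contact_force: [0.4, 0.2, -0.3]
opening: 0.467
```

Call:
send_rows([
  {"dx": 0, "dy": -45, "dz": 0, "twist": 0},
  {"dx": 0, "dy": -45, "dz": 0, "twist": 0},
  {"dx": 0, "dy": 0, "dz": 0, "twist": 0},
])

```text
time: 49.15
tool_pos: [0.5228, 0.0551, 0.1662]
eef_rot: [-3.141, -0.0, 0.14]
contact_force: [-0.2, -1.0, -0.6]
opening: 0.467
```

```bash
python3 plan.py 547.5 -122.8 45 8; python3 dial.py fit
python3 - <<'E'
import cv2,numpy as np
a=[cv2.imread(f"pics/dial_{n}.png") for n in("top","side")]
cv2.imwrite("pics/d2.png",cv2.resize(np.hstack([x[60:310,150:450] for x in a]),None,fx=1.3,fy=1.3,interpolation=2))
E
```

```text
t=49.1 pos=[522.8  55.1 166.2] yaw=8.0 j=[-0.04  0.08  1.65  0.    1.41 -0.18] F=[-0.2 -1.  -0.6] open=39.9
 -> twist 0.0; then dx -0.3 dy 179.6 dz 121.2
top disc centre [ 0.594  -0.2355] r 0.0774
   blue 64.53 8 r 0.0694 spread 1.37
   yellow 33.17 11 r 0.0695 spread 1.7
side disc centre [ 0.5943 -0.2362] r 0.081
   pointer 9.87 15 r 0.0507 spread 1.62
   blue 64.86 18 r 0.0734 spread 1.97
   yellow 33.64 18 r 0.0721 spread 6.63
   green 4.04 12 r 0.0718 spread 1.42
   cw from pointer to blue -55.0 deg
   cw from pointer to yellow -23.77 deg
   cw from pointer to green 5.82 deg
```

View pics/d2.png

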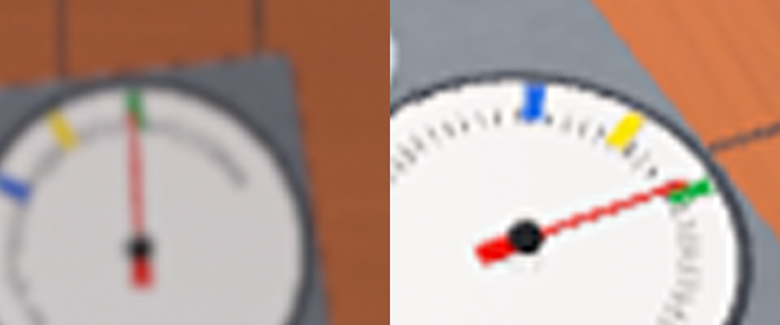

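```bash
cat > ang.py <<'E'
from h import *
for n in("top","side"):
    A=[];M={}
    for rep in range(4):
        im,d=eyes.camera(n); f=4; im=cv2.resize(im,None,fx=f,fy=f,interpolation=cv2.INTER_CUBIC); I=im.astype(float); R_,G,B=I[...,0],I[...,1],I[...,2]
        K,R,t=cal(n); h,w=im.shape[:2]; u,v=np.meshgrid((np.arange(w)+.5)/f-.5,(np.arange(h)+.5)/f-.5); r=np.stack([(u-K[0,2])/K[0,0],(v-K[1,2])/K[1,1],np.ones(u.shape)],-1)@R
        C=-R.T@t; W=C+r*((.0255-C[2])/r[...,2])[...,None]; c0=np.array([.594,-.2358])
        rad=np.hypot(W[...,0]-c0[0],W[...,1]-c0[1])
        # disc outline: bright & whitish hull -> ellipse centre in world
        dm=((I.min(-1)>110)&(I.max(-1)-I.min(-1)<40)&(rad<.09)).astype(np.uint8); nn,l,st,ce=cv2.connectedComponentsWithStats(dm); i=1+np.argmax(st[1:,4])
        hull=cv2.convexHull(max(cv2.findContours((l==i).astype(np.uint8),cv2.RETR_EXTERNAL,cv2.CHAIN_APPROX_NONE)[0],key=cv2.contourArea))
        fill=cv2.fillConvexPoly(np.zeros((h,w),np.uint8),hull,1)>0; q=W[fill]
        hp=hull[:,0,:]; hw=np.array([W[b,a,:2] for a,b in hp]); S=np.c_[2*hw,np.ones(len(hw))]; s=np.linalg.lstsq(S,(hw**2).sum(1),rcond=None)[0]; c=s[:2]; rr=np.sqrt(s[2]+c@c)
        red=np.clip(R_-np.maximum(G,B)-35,0,None)*fill; 
        x,y=W[...,0]-c[0],W[...,1]-c[1]; 
        m=(red>0)&(rad<.062); wt=red[m]; px,py=x[m],y[m]; mu=np.array([(px*wt).sum(),(py*wt).sum()])/wt.sum(); Cc=np.cov(np.c_[px,py].T,aweights=wt); e,V=np.linalg.eigh(Cc); dr=V[:,1]; 
        far=np.c_[px,py][np.argmax(np.hypot(px,py))]; dr=dr*np.sign(dr@far); A.append(np.degrees(np.arctan2(dr[1],dr[0])))
        for nm,mk in {"blue":np.clip(B-np.maximum(R_,G)-30,0,None),"yellow":np.clip(np.minimum(R_,G)-B-50,0,None),"green":np.clip(G-np.maximum(R_,B)-25,0,None)}.items():
            k=(mk>0)&(rad>.05)&(rad<.085); 
            if k.sum()>10: M.setdefault(nm,[]).append((np.degrees(np.arctan2((y[k]*mk[k]).sum(),(x[k]*mk[k]).sum()))))
    print(n,"c",c.round(4),"r",rr.round(4),"pointer",np.mean(A).round(2),{a:(np.mean(b).round(2)) for a,b in M.items()})
    g=np.mean([np.mean(M["blue"])-63.03,np.mean(M["yellow"])-31.51]); print("  green from blue/yellow",g.round(2),"remaining pointer cw deg",(np.mean(A)-g).round(2),"-> knob deg",((np.mean(A)-g)/.35).round(1))
E
python3 ang.py
```

```text
top c [ 0.5943 -0.2351] r 0.0816 pointer 3.51 {'blue': np.float64(64.44), 'yellow': np.float64(32.95), 'green': np.float64(1.64)}
  green from blue/yellow 1.43 remaining pointer cw deg 2.08 -> knob deg 5.9
side c [ 0.5954 -0.2328] r 0.0817 pointer 3.6 {'blue': np.float64(64.63), 'yellow': np.float64(32.81), 'green': np.float64(1.26)}
  green from blue/yellow 1.45 remaining pointer cw deg 2.16 -> knob deg 6.2
```

Both cameras agree: the pointer is 2.1° short, about 6° on the knob. Regrip at yaw 7.5°.

Call:
send_rows([
  {"dx": 0, "dy": 45, "dz": 0, "twist": 0.5},
  {"dx": 0, "dy": 45, "dz": 0, "twist": 0},
  {"dx": 0, "dy": 45, "dz": 0, "twist": 0},
  {"dx": 0, "dy": 44, "dz": 0, "twist": 0},
  {"dx": 0, "dy": 0, "dz": 0, "twist": 0},
  {"dx": 0, "dy": 0, "dz": 40, "twist": 0},
  {"dx": 0, "dy": 0, "dz": 30, "twist": 0},
  {"dx": 0, "dy": 0, "dz": 0, "twist": 0},
])

```text
time: 50.45
tool_pos: [0.5449, -0.1261, 0.0921]
eef_rot: [-3.139, 0.006, 0.127]
contact_force: [-0.2, 0.7, 0.4]
opening: 0.463
```

```bash
python3 plan.py 547.6 -122.8 46 7.5
```

```text
t=50.5 pos=[ 544.9 -126.1   92.1] yaw=7.3 j=[-0.37  0.21  1.66 -0.    1.28 -0.49] F=[-0.2  0.7  0.4] open=39.6
 -> twist -0.2; then dx 3.1 dy -2.9 dz 46.1
```

Call:
send_rows([
  {"dx": 2, "dy": -2, "dz": 0, "twist": 0},
  {"dx": 0, "dy": 0, "dz": 0, "twist": 0},
  {"dx": 0, "dy": 0, "dz": 0, "twist": 0},
])

```text
time: 50.75
tool_pos: [0.5494, -0.1245, 0.0975]
eef_rot: [3.14, -0.002, 0.128]
contact_force: [0.8, 0.2, -0.2]
opening: 0.469
```

```bash
python3 plan.py 547.6 -122.8 46 7.5
```

```text
t=50.8 pos=[ 549.4 -124.5   97.5] yaw=7.3 j=[-0.36  0.21  1.65 -0.    1.28 -0.49] F=[ 0.8  0.2 -0.2] open=40.1
 -> twist -0.2; then dx -1.5 dy -2.0 dz 51.5
```

Call:
send_rows([
  {"dx": -1.5, "dy": -1.8, "dz": 25, "twist": 0},
  {"dx": 0, "dy": 0, "dz": 25, "twist": 0},
  {"dx": 0, "dy": 0, "dz": 0, "twist": 0},
  {"dx": 0, "dy": 0, "dz": 0, "twist": 0},
  {"dx": 0, "dy": 0, "dz": 0, "twist": 0},
])

```text
time: 51.25
tool_pos: [0.5477, -0.1232, 0.0476]
eef_rot: [3.14, -0.002, 0.128]
contact_force: [0.0, -0.3, 0.2]
opening: 0.465
```

Call:
send_rows([
  {"dx": 0, "dy": 0, "dz": 0, "twist": 0},
  {"dx": 0, "dy": 0, "dz": 0, "twist": 0},
  {"dx": 0, "dy": 0, "dz": 0, "twist": 0},
  {"dx": 0, "dy": 0, "dz": 0, "twist": 0},
  {"dx": 0, "dy": 0, "dz": 0, "twist": 3},
  {"dx": 0, "dy": 0, "dz": 0, "twist": 3},
  {"dx": 0, "dy": 0, "dz": 0, "twist": 0},
  {"dx": 0, "dy": 0, "dz": 0, "twist": 0},
], gripper=4)

```text
time: 52.05
tool_pos: [0.5476, -0.1231, 0.0469]
eef_rot: [3.141, -0.002, 0.023]
contact_force: [0.9, 0.7, 6.3]
opening: 0.154
```

Call:
send_rows([
  {"dx": 0, "dy": 0, "dz": 0, "twist": 0},
  {"dx": 0, "dy": 0, "dz": 0, "twist": 0},
  {"dx": 0, "dy": 0, "dz": 0, "twist": 0},
  {"dx": 0, "dy": 0, "dz": -30, "twist": 0},
  {"dx": 0, "dy": 0, "dz": -45, "twist": 0},
  {"dx": 0, "dy": 0, "dz": -45, "twist": 0},
  {"dx": 0, "dy": -40, "dz": 0, "twist": 0},
  {"dx": 0, "dy": -45, "dz": 0, "twist": 0},
], gripper=40)

```text
time: 52.85
tool_pos: [0.5453, -0.038, 0.1671]
eef_rot: [3.141, -0.002, 0.021]
contact_force: [0.4, 0.2, -0.1]
opening: 0.471
```

Call:
send_rows([
  {"dx": 0, "dy": -45, "dz": 0, "twist": 0},
  {"dx": 0, "dy": -45, "dz": 0, "twist": 0},
  {"dx": 0, "dy": 0, "dz": 0, "twist": 0},
])

```text
time: 53.15
tool_pos: [0.5423, 0.0565, 0.1659]
eef_rot: [-3.141, 0.0, 0.027]
contact_force: [0.2, 0.3, 0.2]
opening: 0.468
```

```bash
python3 plan.py; python3 ang.py; python3 dial.py fit >/dev/null
python3 - <<'E'
import cv2,numpy as np
a=[cv2.imread(f"pics/dial_{n}.png") for n in("top","side")]
cv2.imwrite("pics/d3.png",cv2.resize(np.hstack([x[60:310,150:450] for x in a]),None,fx=1.3,fy=1.3,interpolation=2))
E
python3 look.py side 0 512 0 384 1.5 pics/full_s.png; python3 look.py top 90 430 150 300 2.3 pics/full_t.png
```

```text
t=53.1 pos=[542.3  56.5 165.9] yaw=1.6 j=[-0.04  0.12  1.61  0.    1.42 -0.07] F=[0.2 0.3 0.2] open=39.9
 -> twist 0.0; then dx 0.0 dy 0.0 dz -0.0
top c [ 0.5943 -0.2351] r 0.0816 pointer 1.42 {'blue': np.float64(64.44), 'yellow': np.float64(32.94), 'green': np.float64(2.03)}
  green from blue/yellow 1.42 remaining pointer cw deg -0.0 -> knob deg -0.0
side c [ 0.5954 -0.2328] r 0.0817 pointer 1.37 {'blue': np.float64(64.63), 'yellow': np.float64(32.82), 'green': np.float64(1.21)}
  green from blue/yellow 1.45 remaining pointer cw deg -0.09 -> knob deg -0.2
```

View pics/d3.png

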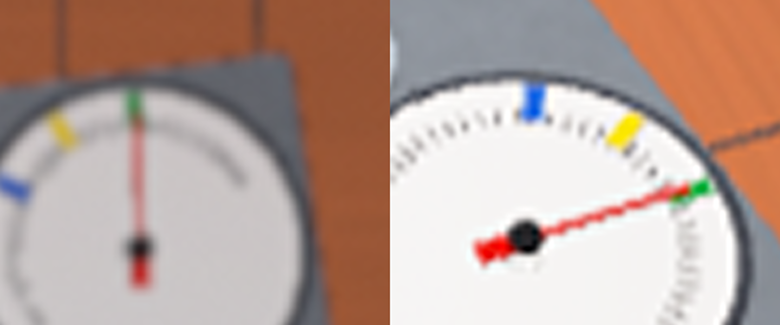

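View pics/full_s.png

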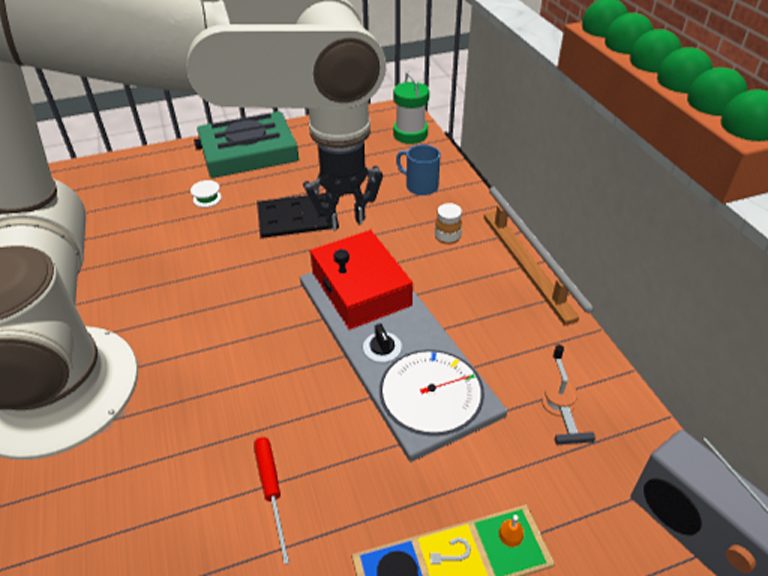

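View pics/full_t.png

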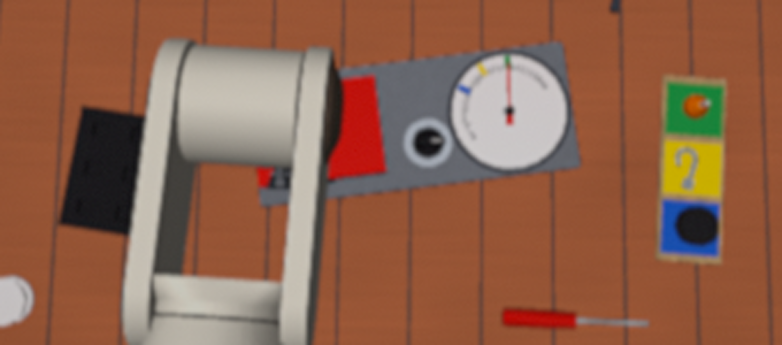

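Both cameras read the pointer within 0.1° of the middle of the green mark, the lid is flat and the arm is clear. Handing in.

Run:
```python
from h import *
print(telemetry.get_state()["time"], ctrl.close_job())
```

```text
the job is handed in; nothing more can be done
53.75 None
```

I packed all five sinkers into the red box, shut the lid and trimmed the pointer onto the green mark. The float stands on the green pad. I handed the job in at 53.8 s; it reported no verdict.

- **Sinkers:** the last view of the tray showed every pocket empty. Before I shut the lid I counted five sinkers in the box. One had shifted a few millimetres in its pocket, and I still picked it up normally.
- **Lid:** I pressed it down through its knob, with up to 42 N measured at the wrist. Its slope then matched the scale base within 0.004 rad, measured from the side camera. The top camera's fit of the lid was unusable because the arm hid most of it.
- **Pointer:** the last reading put it 0.0° (top) and 0.1° (side) from the middle of the green mark, worked out from the blue and yellow marks. Measured directly, the green mark read 0.6° and 0.2° off, because the pointer covers part of it. The mark is about ±3.4° wide.
- **Disagreement on the way:** an earlier side-view reading overstated the gap because the pointer sits above the disc. I replaced it with a measurement of the pointer's direction, and the two cameras then agreed.
- **Other things:** the float, spool, scale hook and jar look unmoved in the last pictures. The arm ended clear of everything.

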